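# Close a clip-top canister in the hand press

## Task

The open canister waits on the drawn-out tray of the hand press. Lay the fitting, larger lid straight on it, slide the tray fully in, pull the lever down until the lid is clipped fully home, then let the sprung lever up to its stop slowly, keeping hold so that it never snaps back. Draw the tray fully out again with the closed canister on it; leave the smaller lid and the two jars alone.

Things in the scene. Friction and masses are not known exactly. Their poses are not given: they have to be found in the camera images.
- press: Grey hand-lever lid press, fixed: base 275 x 150 x 10 mm, column at its far end (from x = +59 mm), head 62 mm wide overhanging the base. Origin on the worktop straight below the ram's axis; x axis: the way the tray slides in, away from the robot; y to the press's left, z up. Head and hub reach forward to x = -62 mm between 168 and 222 mm above the worktop.
- ram_rim (a point): Centre of the lower rim of the ram, a steel cup (48 mm outside, 32 mm inside, 24 mm deep) 130 mm above the worktop at rest. Coming down, the cup passes over the lid's knob and its rim presses on the lid's flat top. Clipping the lid home takes about 39 mm of ram travel; with the spring, under 15 N at the lever's grip.
- tray (a joint): Sliding tray of the press, in m along the press's x axis: 0 = drawn fully out (start), 0.125 = fully in, canister under the ram. Slides with about 1.5 N of friction and stays where it is left.
- tray_knob (a point): Middle of the upright black knob at the front of the tray: 18 mm across, from 30 to 57 mm above the worktop, on a 10 mm stem over a flat tongue whose top is 19 mm above the worktop. It lies 115 mm in front (press -x) of the nest's centre and moves with the tray. Axes as the press's.
- tray_nest (a point): Centre of the round nest in the tray in which the canister stands, on the nest's floor, 20 mm above the worktop; a ring 7 mm high, 74 mm inside, keeps the canister in place. Moves with the tray.
- lever (a joint): Lever of the press, in rad: 0 = against its upper stop, leaning up at 35 degrees to the press's right (-y); grows as the grip is pulled down; lid home at about 0.78, end of travel 0.88. The ram goes down 50 mm per rad. A spring pulls it back up (0.6 N m at rest, 1.2 N m when down); let go, it snaps up at many rad/s.
- lever_grip (a point): Middle of the lever's black round grip: 22 mm thick, 90 mm long, always level and parallel to the press's x axis, pointing at the robot; the lever rod joins it 53 mm further along +x. At rest 304 mm above the worktop and 156 mm right (-y) of the press's middle; it moves on a circle of radius 190 mm about lever_pivot, when down 165 mm above the worktop and 187 mm right.
- lever_pivot (a point): Point on the lever's hinge axis straight across from the middle of the grip: on the press's middle plane, 195 mm above the worktop, at press x = -105 mm. The hinge axis is the press's x axis.
- canister: Plain metal canister, open on top, 0.25 kg: body 70 mm across, 45 mm high; above it a collar 56 mm across up to 67 mm. Origin at the centre of its underside, z up. Four sprung steel clips stand out of the collar: a lid laid on rests loosely on them, its lower edge about 55 mm above the canister's underside; pressed home it snaps over them down to the shoulder at 45 mm.
- lid: The lid that fits: plain metal cap 73 mm across, 26 mm high, hollow below (22 mm deep, inner lip 62 mm across), 0.05 kg, with a black knob on its middle, 22 mm across, 18 mm tall (top 44 mm above the lid's lower edge). Origin at the centre of its lower edge, z up. Lies on the worktop, knob up, in either of the two lids' places.
- small_lid: A lid for another size, bystander: same shape with the same knob and height but only 54 mm across. Origin at the centre of its lower edge. The two lids may lie in either place.
- tall_jar: Bystander: white screw-top jar, 68 mm across, 137 mm tall, standing on the worktop; origin at the centre of its underside, z up.
- short_jar: Bystander: white screw-top jar, 50 mm across, 98 mm tall, standing on the worktop; origin at the centre of its underside, z up.
Not all that is in view belongs to the job. Leave any blue look-alike of the canister alone.

How it is judged (in metres and radians):
On the way, in this order (a step that is already met when the one before it is completed fails the run):
1. the fitting lid lies straight on the canister, let go (horizontal distance between lid and canister below 0.005 m and z of lid in the frame of canister below 0.061 m and angle between the z axis of lid and the z axis of canister, either way round below 0.1 rad and contact force between lid and the fingers below 0.1 N), for 0.2 s.
2. the tray is fully in, the lid still on the canister (value of joint tray above 0.119 m and horizontal distance between lid and canister below 0.006 m), for 0.1 s.
3. the press, its lever pulled down, has pushed the lid home (value of joint lever above 0.7 rad and z of lid in the frame of canister below 0.048 m and horizontal distance between lid and canister below 0.005 m and value of joint tray above 0.115 m), for 0.1 s.
4. the lever is back up at its stop (value of joint lever below 0.05 rad), for 0.1 s.
At the end, for the whole second after the job is handed in: Tray drawn out to within 8 mm of its stop, lever up within 0.05 rad of its stop; larger lid clipped home (lower edge 42 to 49.5 mm above the canister's underside, within 5 mm of its axis, level within 0.08 rad); canister upright in the nest, within 6 mm of its centre, at rest (value of joint tray below 0.008 m and value of joint lever below 0.05 rad and z of lid in the frame of canister between 0.042 and 0.0495 m and horizontal distance between lid and canister below 0.005 m and angle between the z axis of lid and the z axis of canister, either way round below 0.08 rad and distance between canister and tray_nest below 0.006 m and angle between canister's own z axis and vertical below 0.06 rad and linear speed of each of canister, lid below 0.02 m/s); the robot touches nothing.
It fails at once if the lever snaps back: it rises faster than 2 rad/s (velocity of joint lever below -2 rad/s).
It fails at once if the smaller lid is moved by more than 30 mm (distance of small_lid from where it was at the start of the episode above 0.03 m).
It fails at once if a jar is moved by more than 30 mm or tipped (distance of any of tall_jar, short_jar from where it was at the start of the episode above 0.03 m or angle between any of tall_jar, short_jar's own z axis and vertical above 0.5 rad).
It also fails if it takes over 72 s, if anything falls off the work surface, if the arm or the gripper's body presses on something with over 40 N, if the wrist force passes 120 N, or if a joint passes its speed limit or range.

## Robot

A 6-joint arm with a two-finger parallel gripper is mounted at the origin on a cart in front of the work surface, level with it; the furniture and walls round the work are solid. World frame = base frame: x ahead of the robot, y to its left, z up, the work surface at z = 0. Lengths are in mm, angles in rad, forces in N, time in s.
With the tool pointing down it reaches from about 275 to 1000 mm from the base axis. Payload 8.4 kg.
Tool frame: the origin (TCP) lies at the very end of the fingers, on their centre line; the grasp point (between the pads) lies 19 mm behind it; z points along the fingers, x is the direction in which the jaws open and shut, and the axes are right-handed (so a half turn about z gives the same grasp; the last joint's range is limited). The gripper opens to 85 mm and grips with 20 to 120 N. Pads are 22 mm wide; open, the fingers measure 114 mm over their backs; the gripper's body (76 mm by 85 mm) begins 54 mm behind the grasp point. The pads swing forward as they close: fully open they stand 13 mm farther back than shut.
Start: joints at [1.232, 0.353, 1.633, -0, 1.155, -0.002], TCP at [206.541, 589.889, 231.281] pointing down, gripper open.
Joint ranges: [-2.63, 2.63], [-0.92, 2.1], [0.06, 2.66], [-1.3, 4.44], [0, 2.69], [-3.02, 3.02]. Speed limits (rad/s): [2.22, 2.22, 2.79, 3.14, 3.14, 3.14].

## Interface

Orientations are given as [roll, pitch, yaw] about the fixed x, y, z axes, in that order (R = Rz(yaw) Ry(pitch) Rx(roll)).
In Python, from rig import r gives the robot as it stands.
- The arm moves only by the tool arm_command, never from a script. Its argument "targets" is a list of rows, each a list of 6 numbers: the shift along the tool's x, y, z in m, then the turn, a rotation vector about the tool's x, y, z in rad. A call has 1 to 20 rows; each row shifts and turns the commanded pose from where the row before left it, along the tool's axes as they then stand; what a row does not reach is not made up. A row lasts 1/12 s, in which the tool goes at most 41.7 mm and 7.16 degrees, less where a joint would pass 70% of its speed; a pose out of reach is approached as far as the arm can. A call is refused whole if a number of a shift passes 0.0417 or a number of a turn 0.125, either way. A call with a gripper value outside its range is refused whole. "fingers" is the finger opening in m, from 0 to 0.0854, set as the call begins (left out, the last holds). The fingers move at their own pace and stop on an object; "squeeze" is the grip in N (left out, the last holds). Time passes only in rows, so rows that do not move let the fingers close. It gives the time, the measured TCP pose, the force and the opening at its end, in the units of the state.
- r.sense(): the state, without advancing time (a new reading comes with each control period).
- r.grab_frame(name): name is "side" or "top"; returns a dict with "image" (384x512x3 uint8, blue, green, red), "fx", "fy", "cx", "cy" (pixels), "xyz" and "orientation" of the camera in the world. Camera axes: x right, y down, z forward; pixel columns grow to the right and rows downward; lengths in mm; the calibration is good to about 2 mm. A picture is of the moment at which its call begins. There is no depth.
- r.sign_off(): hands the job in, once; it reports no verdict.
The state is a dict: "clock": time; "qpos": joint angles; "qvel": joint speeds; "joint_efforts": joint torques, N m; "eef_pos": TCP position; "tcp_rot": TCP orientation; "contact_force": force on the tool from outside, world axes, zero at the start; "wrist_torque": the same for the moment, N m; "opening": opening from 0.0 (shut) to 1.0 (fully open).
Only numpy, scipy, OpenCV 4.12 (cv2) and the standard library are available. Lean on these libraries where they do the work, as an engineer would, in place of code of your own. Each camera call takes 0.05 s, during which the arm holds its last target.

## Working session

There is one attempt and no reset: what is moved stays moved. The work goes in short steps, Python scripts to look and compute and a tool call to move; the robot and the scene stay as the last step left them, time stands still between calls to the robot, and variables do not carry over. Pictures are saved under pics/ and viewed, and the job is handed in when it is done.

Besides the shell and the picture viewer there is one more tool, called after "Emit:" as name(argument=value, ...), one argument or row to a line, values as JSON. arm_command: Moves the arm, as the interface text tells. Its arguments: {"type":"object","properties":{"targets":{"type":"array"},"fingers":{"type":"number"},"squeeze":{"type":"number"}},"required":["targets"]}

```bash
mkdir -p pics; ls; python3 - <<'E'
from rig import r
import cv2
print(r.sense())
for n in("side","top"):
    f=r.grab_frame(n); cv2.imwrite(f"pics/{n}0.png",f["image"]); print({k:v for k,v in f.items() if k!="image"})
E
```

```text
pics
{'clock': 0.0, 'qpos': array([ 1.23160293e+00,  3.53650698e-01,  1.63415896e+00, -2.08985699e-05,
        1.15515220e+00, -2.41799949e-03]), 'qvel': array([-0.00020404,  0.00025236, -0.00062831,  0.00164825,  0.00251754,
        0.0004209 ]), 'joint_efforts': array([-3.19324236e-04, -6.05229735e+01, -3.42071056e+01, -7.89407477e-05,
        9.14389151e-03, -6.76246736e-05]), 'eef_pos': array([206.38717274, 589.43708133, 230.54944812]), 'tcp_rot': array([3.14157686e+00, 1.36924583e-03, 1.23402937e+00]), 'contact_force': array([ 1.36968493, -0.12369884,  0.31502591]), 'wrist_torque': array([-0.01802541,  0.04827812,  0.00447856]), 'opening': 0.9973242374311555}
{'fx': 356.28581308085654, 'fy': 356.28581308085654, 'cx': 259.595473652864, 'cy': 189.82330824071263, 'xyz': array([ 377.33937813, -570.66809761, 1042.74993706]), 'orientation': array([-2.55010207e+00, -1.19979224e-03, -2.96586543e-01])}
{'fx': 404.86511163930805, 'fy': 404.86511163930805, 'cx': 253.4299081229013, 'cy': 189.05119144042473, 'xyz': array([4.55484426e+02, 3.60999498e-01, 1.31795039e+03]), 'orientation': array([-3.06303175, -0.01720364, -1.54161096])}
```

View pics/side0.png

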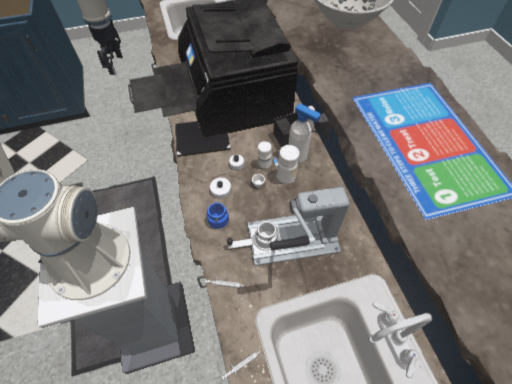

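View pics/top0.png

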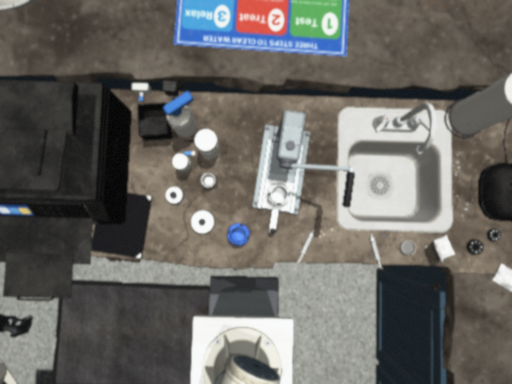

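```bash
cat > h.py <<'E'
import numpy as np, cv2
from scipy.spatial.transform import Rotation as R
from rig import r
def pt(f,u,v,z):
    d=R.from_euler('xyz',f['orientation']).apply([(u-f['cx'])/f['fx'],(v-f['cy'])/f['fy'],1.])
    return f['xyz']+d*(z-f['xyz'][2])/d[2]
def pj(f,P):
    c=R.from_euler('xyz',f['orientation']).inv().apply(np.atleast_2d(P)-f['xyz'])
    return np.c_[f['fx']*c[:,0]/c[:,2]+f['cx'],f['fy']*c[:,1]/c[:,2]+f['cy']]
def crop(f,x0,y0,w,h,s,name,marks=[]):
    im=cv2.resize(f['image'][y0:y0+h,x0:x0+w],None,fx=s,fy=s,interpolation=cv2.INTER_CUBIC)
    for u,v in marks: cv2.circle(im,(int((u-x0+.5)*s),int((v-y0+.5)*s)),2,(0,255,0),-1)
    cv2.imwrite(name,im)
E
python3 - <<'E'
from h import *
f=r.grab_frame("top"); crop(f,140,100,220,150,3.6,"pics/t1.png")
crop(r.grab_frame("side"),190,130,170,140,4.2,"pics/s1.png")
E
```

```text
(no output)
```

View pics/t1.png

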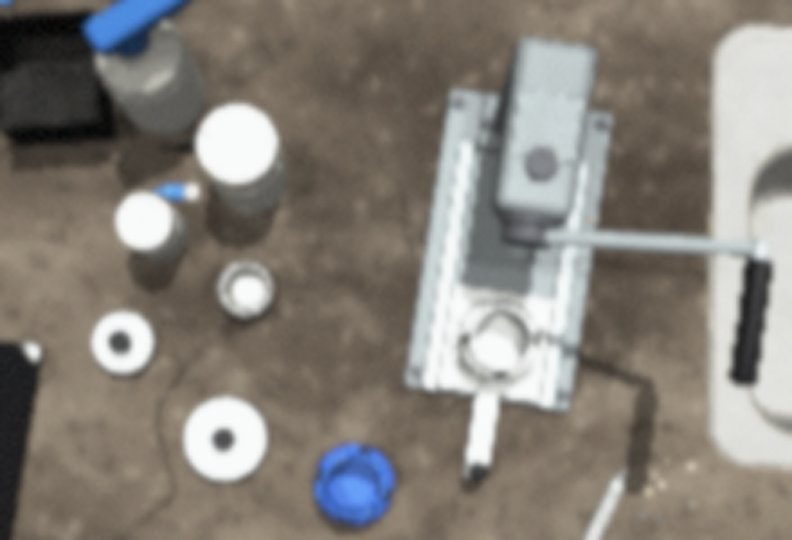

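View pics/s1.png

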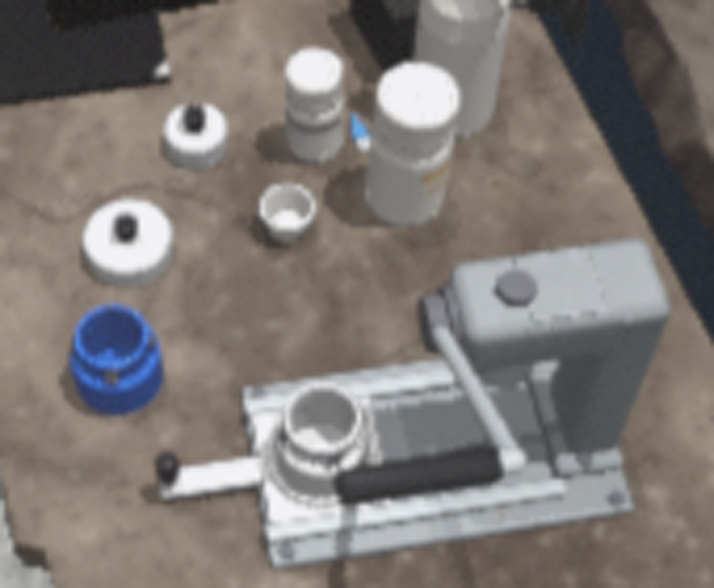

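```bash
cat > fit.py <<'E'
from h import *
from scipy.optimize import least_squares
ft=r.grab_frame("top"); fs=r.grab_frame("side")
def T(x,y): return np.array([(x+.5)/3.6-.5+140,(y+.5)/3.6-.5+100])
def S(x,y): return np.array([(x+.5)/4.2-.5+190,(y+.5)/4.2-.5+130])
B='B'
obs=[(ft,T(743,380),(-150,-156,304)),(ft,T(760,260),(-60,-156,304)),
(fs,S(340,485),(-150,-156,304)),(fs,S(498,464),(-60,-156,304)),
(fs,S(323,420),(-125,0,87)),(ft,T(498,338),(-125,0,87)),(fs,S(166,462),(-240,0,50)),(ft,T(475,475),(-240,0,50)),
(ft,T(407,385),(B,75,10)),(ft,T(566,408),(B,-75,10)),(ft,T(455,90),('F',75,10)),(ft,T(612,115),('F',-75,10)),
(fs,S(245,390),(B,75,10)),(fs,S(272,563),(B,-75,10)),(fs,S(632,510),('F',-75,10))]
def world(p,P):
    x={'B':p[3],'F':p[3]+275}.get(P[0],P[0]); c,s=np.cos(p[2]),np.sin(p[2])
    return np.array([p[0]+c*x-s*P[1],p[1]+s*x+c*P[1],P[2]])
def res(p): return np.concatenate([pj(f,world(p,P))[0]-o for f,o,P in obs])
if __name__=="__main__":
    s=least_squares(res,[600,-60,0,-160],loss='soft_l1',x_scale=[10,10,.1,10]); print(s.x)
    print(res(s.x).reshape(-1,2).round(1))
    for f,n,a in((ft,"top",(185,205,40,35)),(fs,"side",(200,170,45,40))):
        hsv=cv2.cvtColor(f['image'],cv2.COLOR_BGR2HSV)
        m=((hsv[...,2]>150)&(hsv[...,1]<60)).astype(np.uint8); 
        nn,l,st,c=cv2.connectedComponentsWithStats(m)
        for i in range(1,nn):
            if a[0]<c[i][0]<a[0]+a[2] and a[1]<c[i][1]<a[1]+a[3] and st[i][4]>50: print(n,st[i],c[i],pt(f,*c[i],26),pt(f,*c[i],20))
    p=s.x
    mk=lambda f:[pj(f,world(p,P))[0] for _,_,P in obs]+[pj(f,world(p,(-125+28*np.cos(a),28*np.sin(a),87)))[0] for a in np.arange(0,6.28,.3)]+[pj(f,world(p,(-125+37*np.cos(a),37*np.sin(a),27)))[0] for a in np.arange(0,6.28,.3)]+[pj(f,world(p,(-240,0,z)))[0] for z in (30,57)]
    crop(ft,250,130,120,110,5.5,"pics/t2.png",mk(ft)); crop(fs,220,195,130,80,5.5,"pics/s2.png",mk(fs))
E
python3 fit.py
```

```text
[ 6.68262153e+02 -1.13095518e+02 -1.28904556e-01 -1.76204541e+02]
[[-0.1  1.1]
 [ 0.1 -0.7]
 [-1.4  0.8]
 [-0.2 -0.3]
 [-0.3 -1.1]
 [ 1.3 -0.9]
 [ 0.   0. ]
 [ 1.1 -1.8]
 [-0.7 -0.3]
 [ 0.9  0.6]
 [-0.8 -1.1]
 [ 0.6 -0.7]
 [-1.4 -0.8]
 [-0.7  0.5]
 [ 0.3 -0.6]]
top [188 209  27  25 461] [201.55748373 221.01301518] [451.04324954 142.76532189  26.        ] [451.02262409 143.42666767  20.        ]
side [209 177  29  19 321] [221.02492212 185.95638629] [455.07145362 136.47849807  26.        ] [455.53016273 140.65148045  20.        ]
```

```bash
sleep 0
```

```text
(no output)
```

View pics/t2.png

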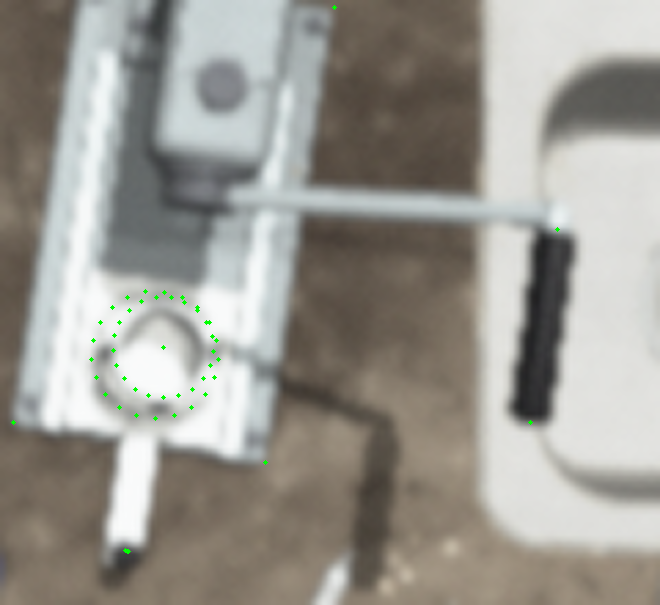

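View pics/s2.png

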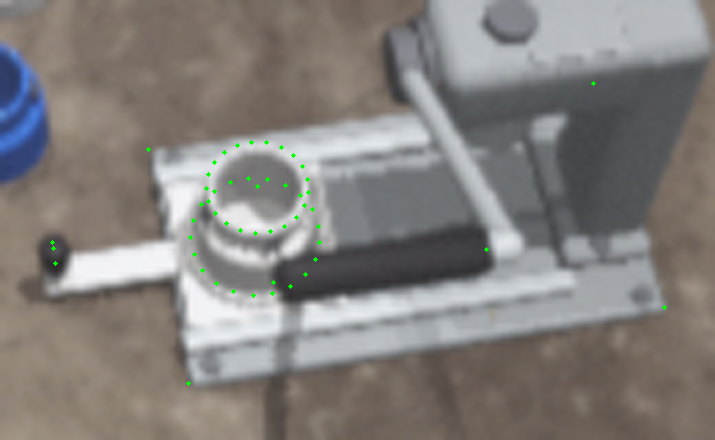

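```bash
cat > lid.py <<'E'
from h import *
for n,(x,y,w,h) in (("top",(180,200,46,44)),("side",(200,165,44,44))):
    f=r.grab_frame(n); g=cv2.cvtColor(f['image'],cv2.COLOR_BGR2GRAY)[y:y+h,x:x+w]
    crop(f,x,y,w,h,12,f"pics/lid_{n}.png",[pj(f,(451+36.5*np.cos(a),143+36.5*np.sin(a),26))[0] for a in np.arange(0,6.28,.2)]+[pj(f,(451,143,44))[0]])
    # dark knob: weight inside lid
    yy,xx=np.mgrid[0:h,0:w]; c=pj(f,(451,143,35))[0]-[x,y]
    m=np.hypot(xx-c[0],yy-c[1])<8; wt=np.clip(150-g.astype(float),0,None)*m
    u,v=(xx*wt).sum()/wt.sum()+x,(yy*wt).sum()/wt.sum()+y; print(n,u,v,pt(f,u,v,36),pt(f,u,v,44),pt(f,u,v,31))
E
python3 lid.py
```

```text
top 201.56526207605344 221.65673175745118 [449.05856681 141.5593848   36.        ] [449.09866733 140.67823753  44.        ] [449.03350399 142.11010184  31.        ]
side 219.23540762180414 183.3695127834057 [450.9465795  141.85391043  36.        ] [450.36166999 136.19195223  44.        ] [451.31214794 145.39263431  31.        ]
```

View pics/lid_top.png

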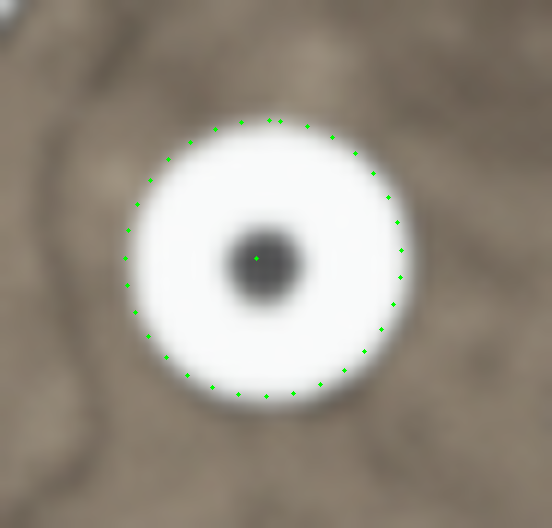

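View pics/lid_side.png

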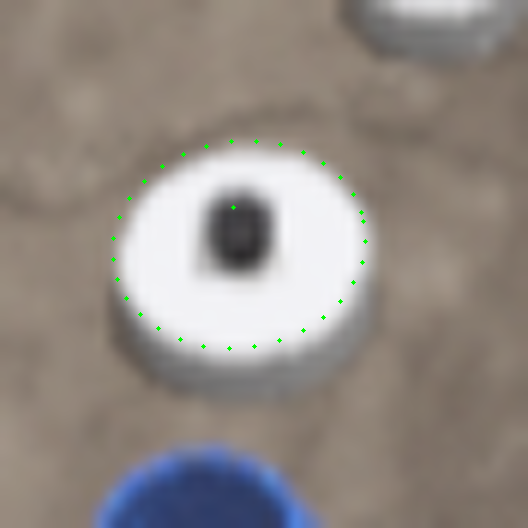

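Emit:
arm_command(
  targets=[
    [0, 0, 0, 0, 0, -0.104],
    [0, 0, 0, 0, 0, -0.104],
    [-0.0276, 0.02, 0, 0, 0, 0],
    [-0.0276, 0.02, 0, 0, 0, 0],
    [-0.0276, 0.02, 0, 0, 0, 0],
    [-0.0276, 0.02, 0, 0, 0, 0],
    [-0.0276, 0.02, 0, 0, 0, 0],
    [-0.0276, 0.02, 0, 0, 0, 0],
    [-0.0276, 0.02, 0, 0, 0, 0],
    [-0.0276, 0.02, 0, 0, 0, 0],
    [-0.0276, 0.02, 0.01, 0, 0, 0],
    [-0.0276, 0.02, 0.01, 0, 0, 0],
    [-0.0276, 0.02, 0.02, 0, 0, 0],
    [-0.0276, 0.02, 0.02, 0, 0, 0],
    [-0.0276, 0.02, 0.02, 0, 0, 0],
    [-0.0276, 0.02, 0.02, 0, 0, 0],
    [-0.0276, 0.02, 0.02, 0, 0, 0],
    [0, 0, 0, 0, 0, 0],
  ],
  fingers=0.05,
)

```text
clock: 1.9
eef_pos: [451.3, 136.3, 108.5]
tcp_rot: [-3.139, 0.002, 1.439]
contact_force: [-0.5, -1.3, 0.0]
opening: 0.589
```

```bash
python3 - <<'E'
from h import *
s=r.sense(); print(s['clock'],s['eef_pos'],s['tcp_rot'],s['opening'],s['contact_force'],s['qpos'])
f=r.grab_frame("top");crop(f,160,180,90,80,7,"pics/t3.png",[pj(f,s['eef_pos'])[0]])
f=r.grab_frame("side");crop(f,180,120,90,80,7,"pics/s3.png",[pj(f,s['eef_pos'])[0]])
E
```

```text
1.9 [451.315467   136.30783044 108.4923087 ] [-3.13907992e+00  2.44677469e-03  1.43902545e+00] 0.5892294389776745 [-0.49051051 -1.27105989  0.04213698] [ 2.91002982e-01  2.86422486e-01  2.05970234e+00 -1.67536193e-03
  7.98763915e-01 -1.14684869e+00]
```

View pics/t3.png

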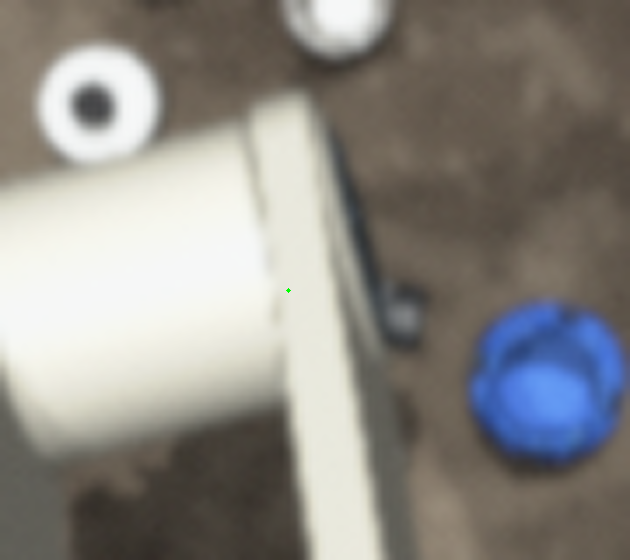

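View pics/s3.png

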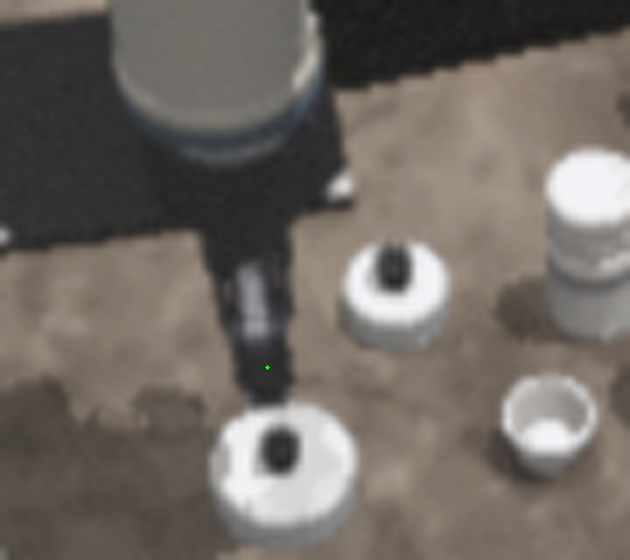

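Emit:
arm_command(
  targets=[
    [0.0045, -0.002, 0, 0, 0, 0],
    [0, 0, 0.02, 0, 0, 0],
    [0, 0, 0.02, 0, 0, 0],
    [0, 0, 0.02, 0, 0, 0],
    [0, 0, 0.01, 0, 0, 0],
    [0, 0, 0.008, 0, 0, 0],
    [0, 0, 0, 0, 0, 0],
    [0, 0, 0, 0, 0, 0],
  ],
)

```text
clock: 2.67
eef_pos: [449.6, 146.2, 33.7]
tcp_rot: [3.141, -0.0, 1.443]
contact_force: [-0.9, -0.4, -0.9]
opening: 0.587
```

```bash
python3 - <<'E'
from h import *
s=r.sense(); print(s['clock'],s['eef_pos'],s['tcp_rot'],s['opening'],s['contact_force'],s['qpos'])
f=r.grab_frame("side");crop(f,180,130,90,80,7,"pics/s4.png",[pj(f,s['eef_pos'])[0]])
E
```

```text
2.6667 [449.59472106 146.16911882  33.74019742] [ 3.14134854e+00 -1.62276621e-04  1.44281568e+00] 0.5870943864644083 [-0.88998574 -0.42502275 -0.9487046 ] [ 3.11130047e-01  4.21494440e-01  2.09863186e+00  7.40561639e-05
  6.21176410e-01 -1.13174583e+00]
```

View pics/s4.png

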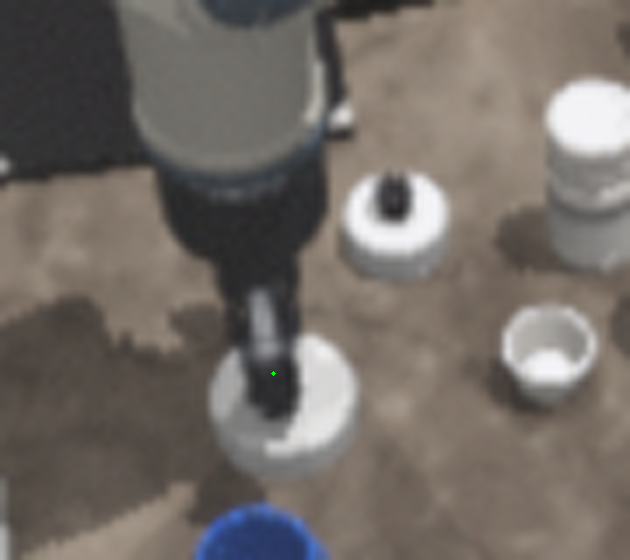

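Emit:
arm_command(
  targets=[
    [-0.005, 0, 0.004, 0, 0, 0],
    [0, 0, 0, 0, 0, 0],
    [0, 0, 0, 0, 0, 0],
    [0, 0, 0, 0, 0, 0],
  ],
)

```text
clock: 3.05
eef_pos: [449.0, 140.4, 29.6]
tcp_rot: [3.141, -0.0, 1.441]
contact_force: [0.3, 0.9, 0.4]
opening: 0.582
```

Emit:
arm_command(
  targets=[
    [0.0005, 0.001, 0.002, 0, 0, 0],
    [0, 0, 0, 0, 0, 0],
    [0, 0, 0, 0, 0, 0],
  ],
)

```text
clock: 3.3
eef_pos: [450.0, 140.9, 27.2]
tcp_rot: [3.142, -0.0, 1.442]
contact_force: [0.3, 0.2, 0.1]
opening: 0.584
```

Emit:
arm_command(
  targets=[
    [0, 0, 0, 0, 0, 0],
    [0, 0, 0, 0, 0, 0],
    [0, 0, 0, 0, 0, 0],
    [0, 0, 0, 0, 0, 0],
    [0, 0, 0, 0, 0, 0],
    [0, 0, 0, 0, 0, 0],
    [0, 0, 0, 0, 0, 0],
  ],
  fingers=0.0,
  squeeze=40,
)

```text
clock: 3.88
eef_pos: [449.9, 140.9, 27.4]
tcp_rot: [3.142, -0.0, 1.442]
contact_force: [-1.5, 0.0, 5.1]
opening: 0.226
```

Emit:
arm_command(
  targets=[
    [0, 0, 0, 0, 0, 0],
    [0, 0, -0.005, 0, 0, 0],
    [0, 0, -0.01, 0, 0, 0],
    [0, 0, -0.02, 0, 0, 0],
    [0, 0, -0.03, 0, 0, 0],
    [0, 0, -0.03, 0, 0, 0],
    [0, 0, -0.03, 0, 0, 0],
    [0, 0, -0.02, 0, 0, 0],
    [0, 0, 0, 0, 0, 0],
    [0, 0, 0, 0, 0, 0],
    [0, 0, 0, 0, 0, 0],
  ],
)

```text
clock: 4.8
eef_pos: [449.4, 140.7, 172.0]
tcp_rot: [-3.141, 0.0, 1.442]
contact_force: [0.7, -0.7, -0.3]
opening: 0.228
```

```bash
python3 - <<'E'
from h import *
s=r.sense(); print(s['clock'],s['eef_pos'],s['tcp_rot'],s['opening'],s['contact_force'],s['qpos'])
P=s['eef_pos']
for n,a in (("top",(160,180,90,80)),("side",(180,110,90,80))):
    f=r.grab_frame(n);crop(f,*a,7,f"pics/{n}5.png",[pj(f,P+[36.5*np.cos(a),36.5*np.sin(a),-1])[0] for a in np.arange(0,6.28,.2)])
E
```

```text
4.8 [449.37020844 140.73222434 171.99693855] [-3.14122439e+00  1.98078076e-04  1.44202680e+00] 0.2279691333629357 [ 0.74886269 -0.69016479 -0.30760066] [ 3.00335262e-01  1.86331677e-01  2.01196211e+00 -3.32223883e-05
  9.43716154e-01 -1.14167201e+00]
```

View pics/side5.png

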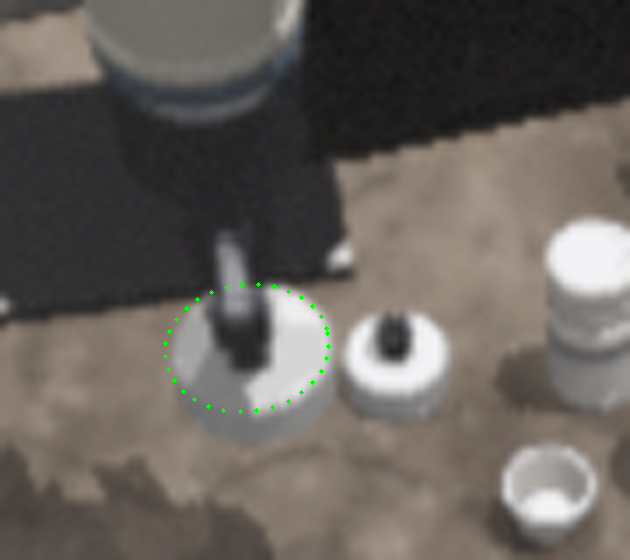

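View pics/top5.png

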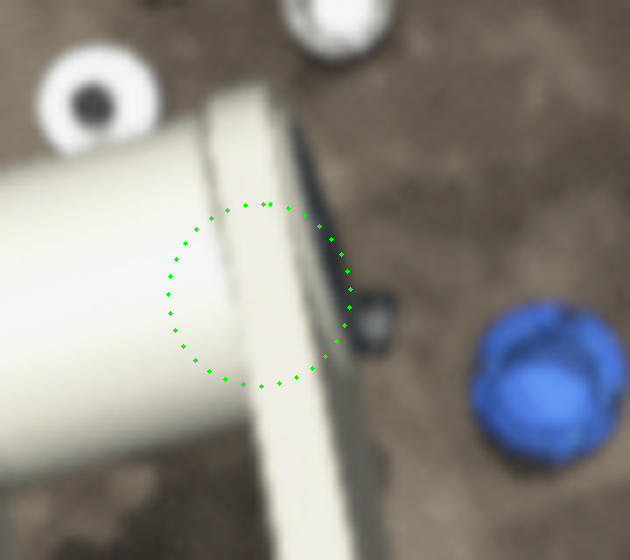

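```bash
cat > circ.py <<'E'
from h import *
from scipy.optimize import minimize
from scipy.ndimage import map_coordinates, gaussian_filter
def prof(f,cx,cy,z,rad,dr=2.0,arc=None):
    a=np.linspace(0,2*np.pi,120,endpoint=False)
    g=gaussian_filter(cv2.cvtColor(f['image'],cv2.COLOR_BGR2GRAY).astype(float),.6)
    o=[]
    for rr in (rad-dr,rad+dr):
        p=pj(f,np.c_[cx+rr*np.cos(a),cy+rr*np.sin(a),np.full(a.size,z)]); o.append(map_coordinates(g,[p[:,1],p[:,0]],order=3))
    return o[0]-o[1]
def fit(f,x,y,z,rad,sign=0,rng=8):
    best=None
    def sc(p):
        d=prof(f,p[0],p[1],z,rad); d=np.abs(d) if sign==0 else sign*d
        return -np.clip(d,0,60).mean()
    G=[(sc((x+i,y+j)),x+i,y+j) for i in range(-rng,rng+1,2) for j in range(-rng,rng+1,2)]
    b=min(G); s=minimize(sc,b[1:],method='Nelder-Mead'); return s.x.round(1),round(-s.fun,1)
E
python3 - <<'E'
from circ import *
ft=r.grab_frame("top"); fs=r.grab_frame("side"); s=r.sense(); P=s['eef_pos']; print(P)
for dz in (-3,-1.4,0): print("lid side",fit(fs,P[0],P[1],P[2]+dz,36.5,0), fit(fs,P[0],P[1],P[2]+dz,36.5,1))
print('sm lid',[fit(f,500,228,26,27,1) for f in (ft,fs)])
x,y=668.3-125*.9917,-113.1+125*.1286
print(x,y)
for f in (ft,fs):
    for z,rad,sg in ((87,28,0),(87,28,1),(87,25,0),(27,37,0),(27,41,0),(65,35,0),(65,35,1)): print(z,rad,sg,fit(f,x,y,z,rad,sg))
crop(ft,260,165,50,45,14,"pics/can_t.png",[pj(ft,(x+28*np.cos(a),y+28*np.sin(a),87))[0] for a in np.arange(0,6.28,.2)])
crop(fs,245,210,50,45,14,"pics/can_s.png",[pj(fs,(x+28*np.cos(a),y+28*np.sin(a),87))[0] for a in np.arange(0,6.28,.2)])
E
```

```text
[449.13721031 140.68408734 171.20117163]
lid side (array([451.5, 142.3]), np.float64(29.4)) (array([451.5, 142.3]), np.float64(29.4))
lid side (array([451.3, 141. ]), np.float64(29.4)) (array([451.3, 141. ]), np.float64(29.4))
lid side (array([451.2, 139.8]), np.float64(29.4)) (array([451.1, 139.8]), np.float64(29.4))
sm lid [(array([504.6, 213.9]), np.float64(10.3)), (array([501.1, 260.8]), np.float64(23.6))]
544.3375 -97.02499999999999
87 28 0 (array([541.4, -90.3]), np.float64(22.2))
87 28 1 (array([543. , -96.2]), np.float64(13.4))
87 25 0 (array([540.1, -95.2]), np.float64(30.6))
27 37 0 (array([527.2, -97. ]), np.float64(20.1))
27 41 0 (array([ 528.6, -101.8]), np.float64(20.9))
65 35 0 (array([532.3, -93.6]), np.float64(21.9))
65 35 1 (array([ 549.5, -103.6]), np.float64(15.3))
87 28 0 (array([540.5, -94.3]), np.float64(34.0))
87 28 1 (array([544.4, -97.6]), np.float64(25.6))
87 25 0 (array([ 541.9, -100.9]), np.float64(44.4))
27 37 0 (array([545.1, -95.4]), np.float64(20.3))
27 41 0 (array([549.5, -92.7]), np.float64(24.5))
65 35 0 (array([ 544.7, -100. ]), np.float64(34.4))
65 35 1 (array([541.7, -98.1]), np.float64(18.4))
```

View pics/can_t.png

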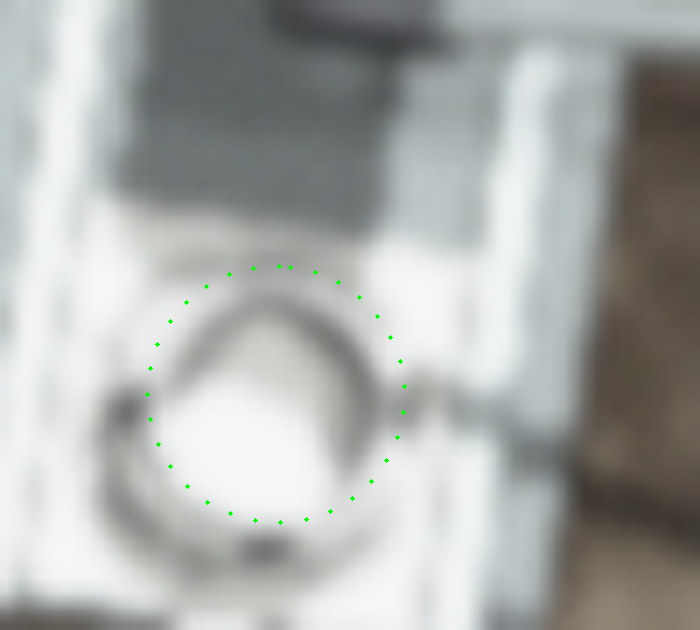

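View pics/can_s.png

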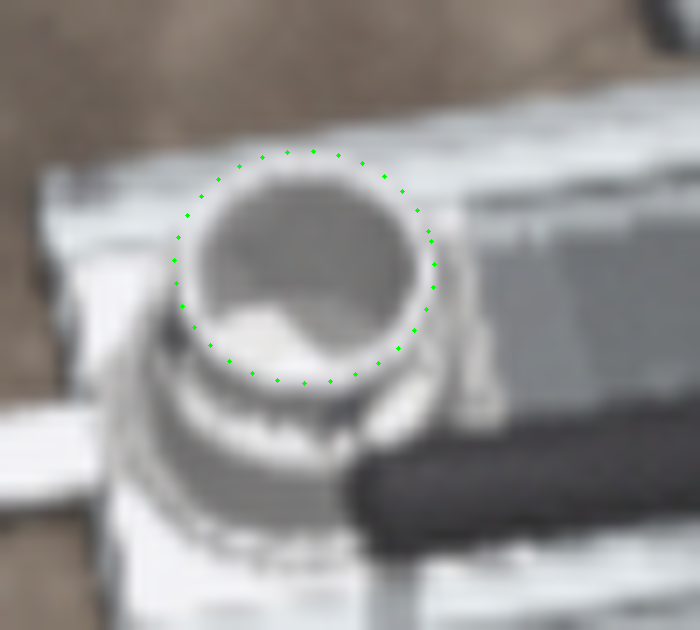

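```bash
python3 - <<'E'
from circ import *
ft=r.grab_frame("top"); fs=r.grab_frame("side")
import circ
x,y=544,-97
for rad in (22.5,23.3,24,25,26): print(rad,[fit(f,x,y,87,rad,-1,6) for f in (ft,fs)])
for rad in (27,28,29): print(rad,[fit(f,x,y,87,rad,1,4) for f in (ft,fs)])
for nm,f,a,c in (("t",ft,(260,165,50,45),(542,-94.5)),("s",fs,(245,210,50,45),(544,-97))):
    crop(f,*a,14,f"pics/can2_{nm}.png",[pj(f,(c[0]+q*np.cos(b),c[1]+q*np.sin(b),z))[0] for q,z in ((23.5,87),(28,87),(35,65),(37,27)) for b in np.arange(0,6.28,.15)])
E
```

```text
22.5 [(array([543.4, -97. ]), np.float64(18.7)), (array([544.8, -97.4]), np.float64(40.4))]
23.3 [(array([542.5, -96.6]), np.float64(19.0)), (array([544.5, -97.7]), np.float64(37.8))]
24 [(array([541.8, -96.2]), np.float64(18.8)), (array([544.3, -98. ]), np.float64(33.0))]
25 [(array([540.7, -95.6]), np.float64(17.8)), (array([542.6, -99.7]), np.float64(25.7))]
26 [(array([539.7, -94.9]), np.float64(16.3)), (array([ 541.5, -100.9]), np.float64(21.7))]
27 [(array([540.7, -96.2]), np.float64(13.0)), (array([ 544. , -100.2]), np.float64(22.4))]
28 [(array([543. , -96.2]), np.float64(13.5)), (array([544.4, -97.6]), np.float64(25.6))]
29 [(array([542.9, -97.3]), np.float64(13.7)), (array([544.5, -96.9]), np.float64(28.9))]
```

View pics/can2_t.png

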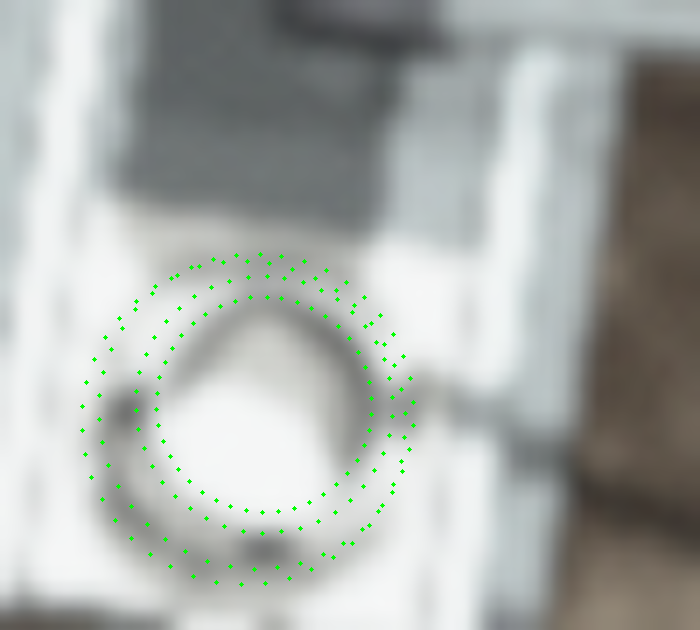

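View pics/can2_s.png

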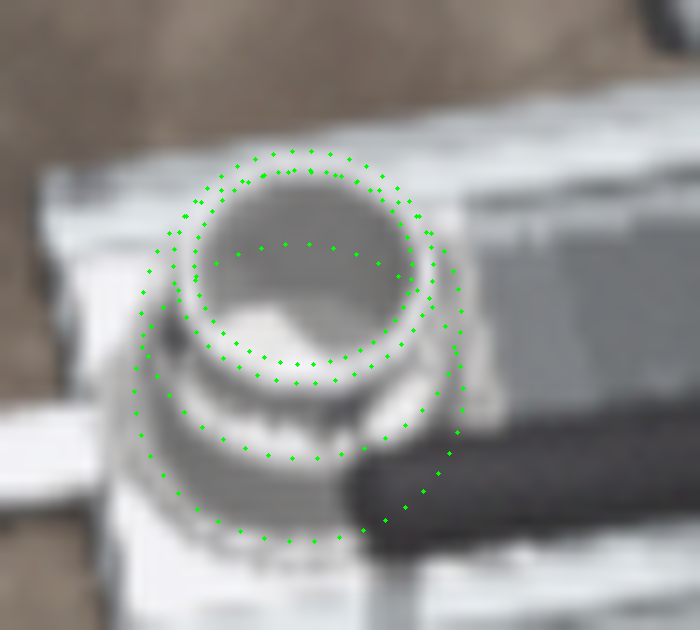

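Emit:
arm_command(
  targets=[
    [-0.0112, 0.0061, 0, 0, 0, 0],
    [-0.0224, 0.0123, 0, 0, 0, 0],
    [-0.0224, 0.0123, 0, 0, 0, 0],
    [-0.0224, 0.0123, 0, 0, 0, 0],
    [-0.0224, 0.0123, 0, 0, 0, 0],
    [-0.0224, 0.0123, 0, 0, 0, 0],
    [-0.0224, 0.0123, 0, 0, 0, 0],
    [-0.0224, 0.0123, 0, 0, 0, 0],
    [-0.0224, 0.0123, 0, 0, 0, 0],
    [-0.0224, 0.0123, 0.005, 0, 0, 0],
    [-0.0112, 0.0061, 0.01, 0, 0, 0],
    [0, 0, 0.015, 0, 0, 0],
    [0, 0, 0.015, 0, 0, 0],
    [0, 0, 0, 0, 0, 0],
    [0, 0, 0, 0, 0, 0],
    [0, 0, 0, 0, 0, 0],
  ],
)

```text
clock: 6.43
eef_pos: [543.0, -96.7, 127.4]
tcp_rot: [-3.141, -0.0, 1.442]
contact_force: [0.2, -0.7, -0.1]
opening: 0.228
```

```bash
python3 - <<'E'
from circ import *
ft=r.grab_frame("top"); fs=r.grab_frame("side"); s=r.sense(); P=s['eef_pos']; print(s['clock'],P,s['tcp_rot'],s['contact_force'])
print(fit(fs,P[0],P[1],P[2]-1.4,36.5,1,6))
c=(544.3,-97)
crop(fs,235,185,70,70,9,"pics/s6.png",[pj(fs,(c[0]+28*np.cos(b),c[1]+28*np.sin(b),87))[0] for b in np.arange(0,6.28,.3)]+[pj(fs,(P[0]+2.2+36.5*np.cos(b),P[1]+36.5*np.sin(b),P[2]-z))[0] for z in (1.4,27.4) for b in np.arange(0,6.28,.2)])
E
```

```text
6.5333 [543.50907299 -96.78157174 128.05701285] [3.14044759e+00 2.73179291e-05 1.44244153e+00] [ 0.70251839 -0.37057804 -0.42280498]
(array([545.4, -97.3]), np.float64(21.0))
```

View pics/s6.png

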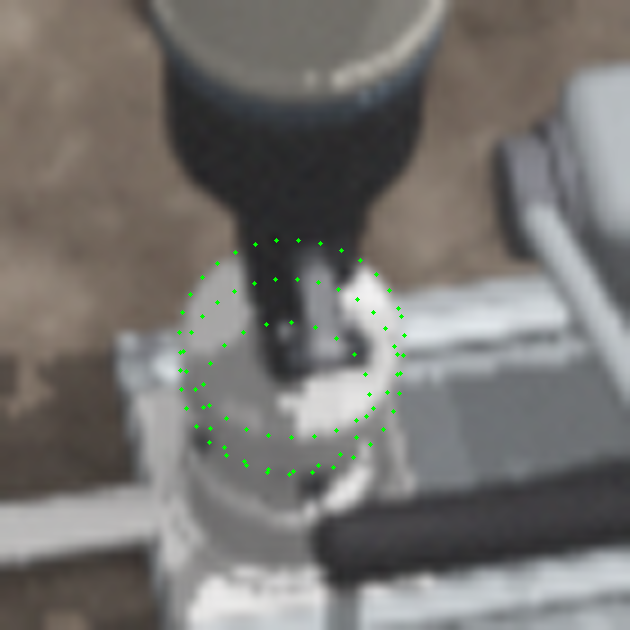

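Emit:
arm_command(
  targets=[
    [0, -0.001, 0.004, 0, 0, 0],
    [0, 0, 0.004, 0, 0, 0],
    [0, 0, 0.004, 0, 0, 0],
    [0, 0, 0.002, 0, 0, 0],
    [0, 0, 0.002, 0, 0, 0],
    [0, 0, 0, 0, 0, 0],
    [0, 0, 0, 0, 0, 0],
  ],
)

```text
clock: 7.12
eef_pos: [541.9, -96.9, 111.1]
tcp_rot: [-3.141, -0.0, 1.442]
contact_force: [0.2, -0.0, -0.2]
opening: 0.228
```

Emit:
arm_command(
  targets=[
    [0, 0, 0.002, 0, 0, 0],
    [0, 0, 0.002, 0, 0, 0],
    [0, 0, 0.002, 0, 0, 0],
    [0, 0, 0, 0, 0, 0],
    [0, 0, 0, 0, 0, 0],
  ],
)

```text
clock: 7.53
eef_pos: [541.9, -97.0, 105.2]
tcp_rot: [-3.141, 0.0, 1.442]
contact_force: [-0.8, -1.4, -0.9]
opening: 0.228
```

Emit:
arm_command(
  targets=[
    [0, 0, 0.001, 0, 0, 0],
    [0, 0, 0.001, 0, 0, 0],
    [0, 0, 0, 0, 0, 0],
    [0, 0, 0, 0, 0, 0],
  ],
)

```text
clock: 7.87
eef_pos: [542.1, -97.0, 103.3]
tcp_rot: [3.141, 0.0, 1.442]
contact_force: [-0.3, -2.5, 0.8]
opening: 0.221
```

Emit:
arm_command(
  targets=[
    [-0.0005, 0, 0.001, 0, 0, 0],
    [0, 0, 0, 0, 0, 0],
    [0, 0, 0, 0, 0, 0],
  ],
)

```text
clock: 8.12
eef_pos: [542.0, -97.4, 102.3]
tcp_rot: [3.141, 0.0, 1.442]
contact_force: [0.2, -1.2, 2.4]
opening: 0.228
```

Resting on the clips; release slowly.

Emit:
arm_command(
  targets=[
    [0, 0, 0, 0, 0, 0],
    [0, 0, 0, 0, 0, 0],
    [0, 0, 0, 0, 0, 0],
    [0, 0, 0, 0, 0, 0],
    [0, 0, 0, 0, 0, 0],
    [0, 0, 0, 0, 0, 0],
  ],
  fingers=0.05,
)

```text
clock: 8.62
eef_pos: [541.9, -97.3, 102.2]
tcp_rot: [-3.141, -0.0, 1.442]
contact_force: [-0.2, 0.6, 0.9]
opening: 0.585
```

Emit:
arm_command(
  targets=[
    [0, 0, -0.003, 0, 0, 0],
    [0, 0, -0.01, 0, 0, 0],
    [0, 0, -0.02, 0, 0, 0],
    [0, 0, -0.03, 0, 0, 0],
    [0, -0.02, -0.02, 0, 0, 0],
    [0, -0.03, -0.02, 0, 0, 0],
    [0, -0.03, 0, 0, 0, 0],
    [0, -0.03, 0, 0, 0, 0],
    [0, -0.02, 0, 0, 0, 0],
    [0, 0, 0, 0, 0, 0],
  ],
)

```text
clock: 9.45
eef_pos: [409.1, -80.1, 205.8]
tcp_rot: [-3.14, -0.0, 1.442]
contact_force: [0.5, -0.0, -0.2]
opening: 0.585
```

```bash
python3 - <<'E'
from circ import *
fs=r.grab_frame("side"); ft=r.grab_frame("top");s=r.sense(); P=s['eef_pos']; print(s['clock'],P,s['tcp_rot'],s['contact_force'],s['qpos'])
print(fit(fs,544,-97,101,36.5,1,6),fit(ft,544,-97,101,36.5,0,6))
c=(544.3,-97.3)
m=lambda f:[pj(f,(c[0]+36.5*np.cos(b),c[1]+36.5*np.sin(b),z))[0] for z in (75,101) for b in np.arange(0,6.28,.2)]
crop(fs,200,185,110,80,7,"pics/s7.png",m(fs)); crop(ft,230,130,100,110,5,"pics/t7.png",m(ft))
E
```

```text
9.55 [413.2672894  -80.74944369 206.35437406] [3.13948366e+00 1.05930738e-04 1.44187374e+00] [ 0.39532097  0.1181378  -0.12318949] [-1.96553875e-01  5.74436873e-02  2.07329999e+00  4.35338532e-05
  1.00873765e+00 -1.63845089e+00]
(array([544.6, -97.8]), np.float64(47.2)) (array([543.2, -95.6]), np.float64(26.4))
```

View pics/s7.png

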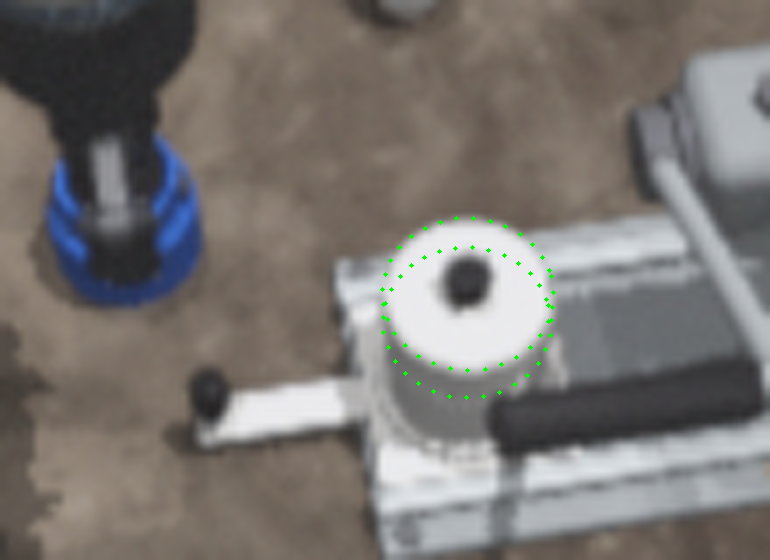

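View pics/t7.png

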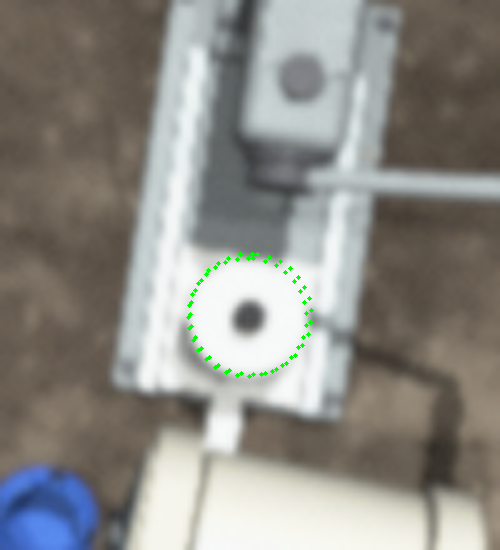

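Emit:
arm_command(
  targets=[
    [0.0003, 0.004, 0.02, 0, 0, 0],
    [0, 0.005, 0.022, 0, 0, 0],
    [0, 0.005, 0.022, -0.1, 0, 0],
    [0, 0.005, 0.022, -0.1, 0, 0],
    [0, 0.0047, 0.02, -0.1, 0, 0],
    [0, 0, 0, -0.1, 0, 0],
    [0, 0, 0, 0, 0, 0],
    [0, 0, 0, 0, 0, 0],
    [0, 0, 0, 0, 0, 0],
  ],
)

```text
clock: 10.3
eef_pos: [444.3, -84.4, 102.7]
tcp_rot: [2.746, -0.001, 1.442]
contact_force: [0.0, 1.2, 0.2]
opening: 0.586
```

```bash
cat > tgt.py <<'E'
from h import *
import sys
# target TCP + show tool-frame delta
def delta(P):
    s=r.sense(); Rm=R.from_euler('xyz',s['tcp_rot'])
    return Rm.inv().apply(np.array(P)-s['eef_pos'])
s=r.sense(); print(s['clock'],s['eef_pos'].round(1),s['tcp_rot'].round(3),s['contact_force'].round(1),s['qpos'].round(2),s['opening'])
if len(sys.argv)>3: print(delta([float(a) for a in sys.argv[1:4]]).round(1))
E
python3 tgt.py 436.8 -83.4 30
python3 - <<'E'
from h import *
fs=r.grab_frame("side"); P=r.sense()['eef_pos']
k=[(429.5,-82.4,z) for z in (30,57)]
crop(fs,190,200,80,70,8,"pics/s8.png",[pj(fs,q)[0] for q in k+[P]])
E
```

```text
10.3 [444.3 -84.4 102.7] [ 2.746e+00 -1.000e-03  1.442e+00] [0.  1.2 0.2] [-0.22  0.15  2.38  0.16  0.22 -1.8 ] 0.5858134802882768
[ -0.  -35.   64.2]
```

View pics/s8.png

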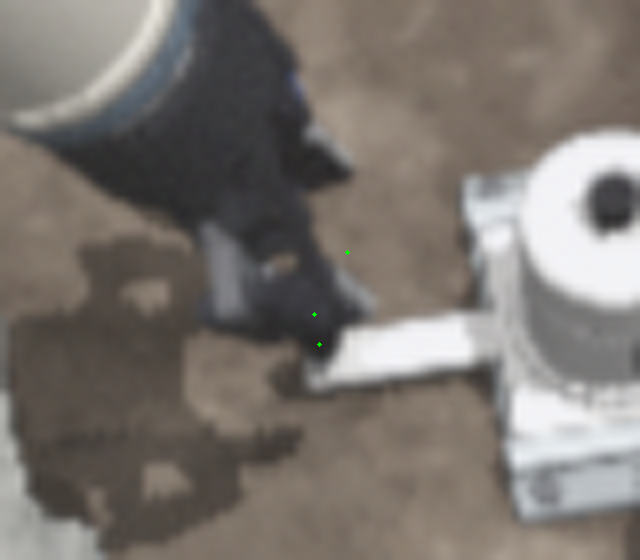

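Emit:
arm_command(
  targets=[
    [0, -0.005, 0, 0.1, 0, 0],
    [0, -0.005, 0, 0.1, 0, 0],
    [0, 0, 0, 0, 0, 0],
    [0, 0, 0, 0, 0, 0],
  ],
)

```text
clock: 10.68
eef_pos: [436.0, -83.3, 99.5]
tcp_rot: [2.941, 0.0, 1.443]
contact_force: [-0.1, 0.1, -1.1]
opening: 0.583
```

```bash
python3 tgt.py 433.2 -82.9 29
```

```text
10.6833 [436.  -83.3  99.5] [2.941 0.    1.443] [-0.1  0.1 -1.1] [-0.2   0.18  2.26  0.03  0.49 -1.67] 0.5832398573305652
[  0.1 -16.8  68.5]
```

Emit:
arm_command(
  targets=[
    [0, -0.0042, 0.017, 0, 0, 0],
    [0, -0.0042, 0.017, 0, 0, 0],
    [0, -0.0042, 0.017, 0, 0, 0],
    [0, -0.0042, 0.0175, 0, 0, 0],
    [0, 0, 0, 0, 0, 0],
    [0, 0, 0, 0, 0, 0],
    [0, 0, 0, 0, 0, 0],
  ],
)

```text
clock: 11.27
eef_pos: [430.2, -82.5, 28.6]
tcp_rot: [2.944, -0.0, 1.442]
contact_force: [-0.8, -0.2, 0.0]
opening: 0.588
```

Emit:
arm_command(
  targets=[
    [0, 0, 0, 0, 0, 0],
    [0, 0, 0, 0, 0, 0],
    [0, 0, 0, 0, 0, 0],
    [0, 0, 0, 0, 0, 0],
    [0, 0, 0, 0, 0, 0],
    [0, 0, 0, 0, 0, 0],
    [0, 0, 0, 0, 0, 0],
  ],
  fingers=0.0,
  squeeze=30,
)

```text
clock: 11.85
eef_pos: [431.4, -84.1, 29.1]
tcp_rot: [2.941, 0.001, 1.442]
contact_force: [-3.5, -20.5, 4.4]
opening: 0.196
```

```bash
python3 tgt.py 433.2 -82.9 29
python3 - <<'E'
from h import *
fs=r.grab_frame("side"); P=r.sense()['eef_pos']
crop(fs,190,200,80,70,8,"pics/s9.png")
E
```

```text
11.85 [431.4 -84.1  29.1] [2.941e+00 1.000e-03 1.442e+00] [ -3.5 -20.5   4.4] [-0.21  0.34  2.31  0.05  0.29 -1.7 ] 0.19563721461586114
[1.4 1.5 0.4]
```

View pics/s9.png

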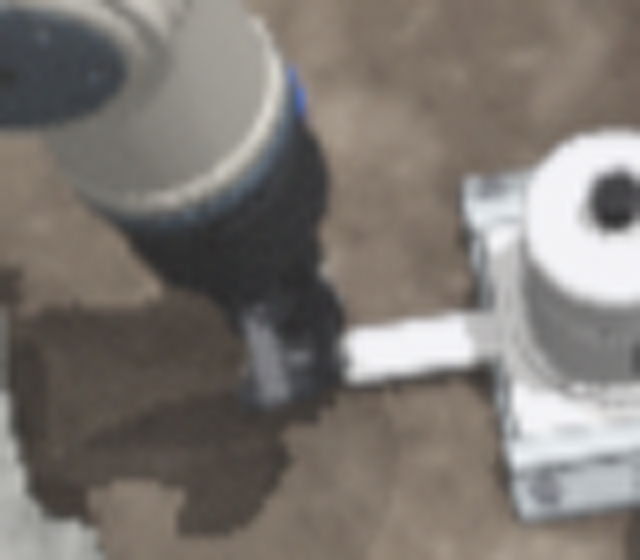

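Emit:
arm_command(
  targets=[
    [-0.002, 0, 0, 0, 0, 0],
    [0, 0.002, 0.0004, 0, 0, 0],
    [0, 0.004, 0.0008, 0, 0, 0],
    [0, 0.0059, 0.0012, 0, 0, 0],
    [0, 0.0059, 0.0012, 0, 0, 0],
    [0, 0.0059, 0.0012, 0, 0, 0],
    [0, 0.0059, 0.0012, 0, 0, 0],
    [0, 0.0059, 0.0012, 0, 0, 0],
    [0, 0, 0, 0, 0, 0],
  ],
)

```text
clock: 12.65
eef_pos: [468.0, -89.3, 29.1]
tcp_rot: [2.941, -0.0, 1.442]
contact_force: [2.3, 2.8, 6.8]
opening: 0.195
```

Emit:
arm_command(
  targets=[
    [0, 0.004, 0.0008, 0, 0, 0],
    [0, 0.0059, 0.0012, 0, 0, 0],
    [0, 0.0059, 0.0012, 0, 0, 0],
    [0, 0.0059, 0.0012, 0, 0, 0],
    [0, 0.0059, 0.0012, 0, 0, 0],
    [0, 0.0059, 0.0012, 0, 0, 0],
    [0, 0.0059, 0.0012, 0, 0, 0],
    [0, 0.0059, 0.0012, 0, 0, 0],
    [0, 0.0059, 0.0012, 0, 0, 0],
    [0, 0.0059, 0.0012, 0, 0, 0],
    [0, 0.0059, 0.0012, 0, 0, 0],
    [0, 0.0059, 0.0012, 0, 0, 0],
    [0, 0.004, 0.0008, 0, 0, 0],
    [0, 0.002, 0.0004, 0, 0, 0],
    [0, 0, 0, 0, 0, 0],
    [0, 0, 0, 0, 0, 0],
  ],
)

```text
clock: 13.98
eef_pos: [543.4, -98.9, 29.1]
tcp_rot: [2.941, -0.0, 1.442]
contact_force: [2.4, 3.9, 9.2]
opening: 0.197
```

Emit:
arm_command(
  targets=[
    [0, 0.003, 0.0006, 0, 0, 0],
    [0, 0.003, 0.0006, 0, 0, 0],
    [0, 0.002, 0.0004, 0, 0, 0],
    [0, 0, 0, 0, 0, 0],
  ],
)

```text
clock: 14.32
eef_pos: [551.3, -99.9, 29.1]
tcp_rot: [2.941, -0.0, 1.442]
contact_force: [1.8, 3.4, 9.4]
opening: 0.195
```

Emit:
arm_command(
  targets=[
    [0, 0.0015, 0.0003, 0, 0, 0],
    [0, 0.0015, 0.0003, 0, 0, 0],
    [0, 0.001, 0.0002, 0, 0, 0],
    [0, 0, 0, 0, 0, 0],
  ],
)

```text
clock: 14.65
eef_pos: [554.4, -100.3, 29.0]
tcp_rot: [2.943, -0.0, 1.442]
contact_force: [-2.0, 3.6, 13.6]
opening: 0.194
```

Emit:
arm_command(
  targets=[
    [0, 0.001, 0.0002, 0, 0, 0],
    [0, 0.001, 0.0002, 0, 0, 0],
    [0, 0, 0, 0, 0, 0],
    [0, 0, 0, 0, 0, 0],
  ],
)

```text
clock: 14.98
eef_pos: [554.4, -100.3, 28.9]
tcp_rot: [2.946, -0.001, 1.442]
contact_force: [-11.6, 4.3, 25.9]
opening: 0.193
```

Emit:
arm_command(
  targets=[
    [0, -0.002, -0.0004, 0, 0, 0],
    [0, 0, 0, 0, 0, 0],
  ],
)

```text
clock: 15.15
eef_pos: [554.3, -100.3, 29.0]
tcp_rot: [2.942, -0.0, 1.442]
contact_force: [-0.7, 4.0, 12.7]
opening: 0.199
```

Emit:
arm_command(
  targets=[
    [0, 0, 0, 0, 0, 0],
    [0, 0, 0, 0, 0, 0],
    [0, 0, 0, 0, 0, 0],
    [0, 0, 0, 0, 0, 0],
    [0, 0, 0, 0, 0, 0],
    [0, 0, 0, 0, 0, 0],
  ],
  fingers=0.05,
)

```text
clock: 15.65
eef_pos: [553.4, -100.5, 27.3]
tcp_rot: [2.946, -0.0, 1.442]
contact_force: [0.3, -0.4, -0.3]
opening: 0.588
```

```bash
python3 tgt.py 545 -100 200
python3 - <<'E'
from h import *
fs=r.grab_frame("side"); crop(fs,190,130,170,140,4.2,"pics/s10.png")
ft=r.grab_frame("top"); crop(ft,220,100,150,150,4,"pics/t10.png")
E
```

```text
15.65 [ 553.4 -100.5   27.3] [ 2.946 -0.     1.442] [ 0.3 -0.4 -0.3] [-0.19  0.47  2.05  0.03  0.42 -1.66] 0.5880354491263035
[  -0.5   25.4 -171. ]
```

View pics/s10.png

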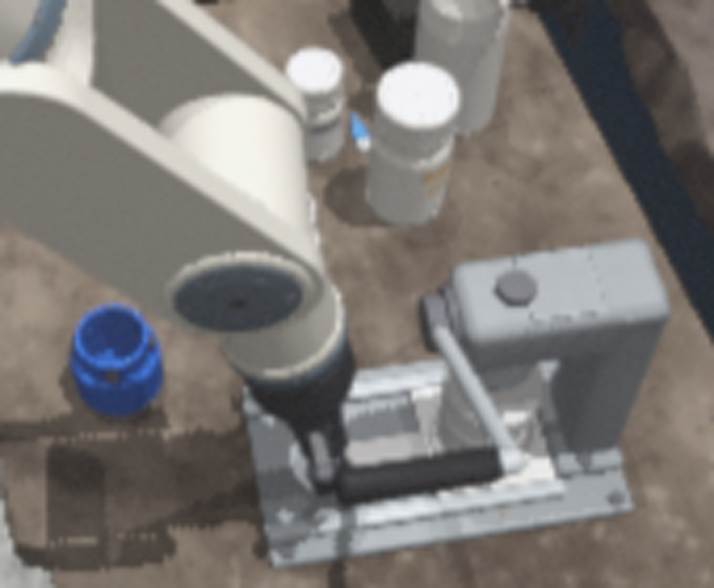

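View pics/t10.png

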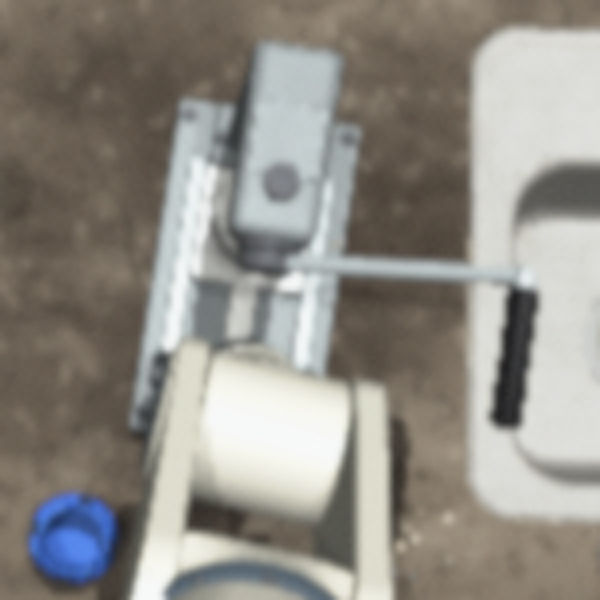

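Emit:
arm_command(
  targets=[
    [0, 0, -0.01, 0, 0, 0],
    [0, 0, -0.02, 0, 0, 0],
    [0, 0, -0.03, 0, 0, 0],
    [0, 0, -0.03, 0, 0, 0],
    [0, 0, -0.03, 0, 0, 0],
    [0, 0, -0.03, 0, 0, 0],
    [0, 0, -0.03, 0.05, 0, 0],
    [0, 0, -0.03, 0.05, 0, 0],
    [0, 0, -0.03, 0.05, 0, 0],
    [0, 0, -0.03, 0.05, 0, 0],
    [0, 0, -0.03, 0, 0, 0],
    [0, 0, -0.03, 0, 0, 0],
    [0, 0, -0.02, 0, 0, 0],
    [0, 0, 0, 0, 0, 0],
    [0, 0, 0, 0, 0, 0],
  ],
  fingers=0.07,
)

```text
clock: 17.0
eef_pos: [510.4, -95.0, 375.1]
tcp_rot: [-3.141, -0.0, 1.442]
contact_force: [0.1, -0.4, 0.7]
opening: 0.822
```

```bash
python3 tgt.py 528.3 -217.7 388
python3 - <<'E'
from h import *
p=(667.8,-114.2,-.129)
def W(a,b,z):
    c,s=np.cos(p[2]),np.sin(p[2]); return np.array([p[0]+c*a-s*b,p[1]+s*a+c*b,z])
for n,a in(("side",(240,215,90,60)),("top",(310,135,60,80))):
    f=r.grab_frame(n); m=[pj(f,W(x,-156,304))[0] for x in (-150,-125,-105,-60,-52)]; print(m)
    crop(f,*a,8,f"pics/{n}11.png",m)
E
```

```text
17.0 [510.4 -95.  375.1] [-3.141 -0.     1.442] [ 0.1 -0.4  0.7] [-0.19  0.08  1.67 -0.    1.4  -1.63] 0.8215658411759552
[-119.4   33.5  -13. ]
[array([269.16788925, 246.32570825]), array([280.02750663, 244.63943851]), array([288.66975292, 243.29747977]), array([307.9686396 , 240.30076934]), array([311.37854346, 239.77128312])]
[array([346.37095247, 206.48695667]), array([347.75142251, 196.68406199]), array([348.85189638, 188.86945602]), array([351.31536986, 171.37601517]), array([351.75150571, 168.27895859])]
```

View pics/side11.png

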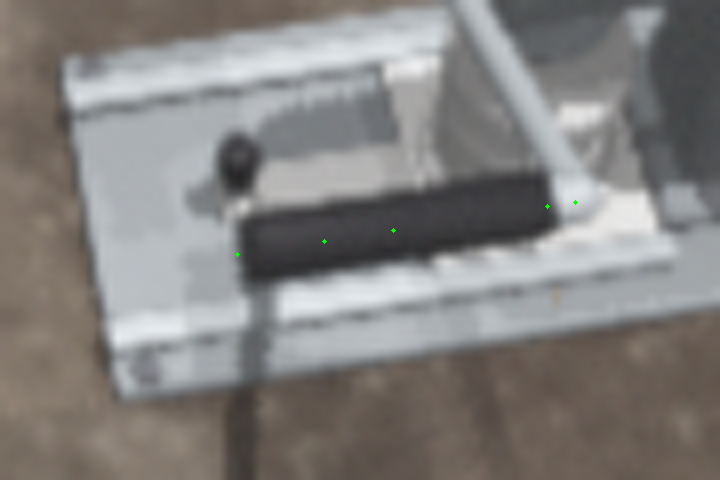

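View pics/top11.png

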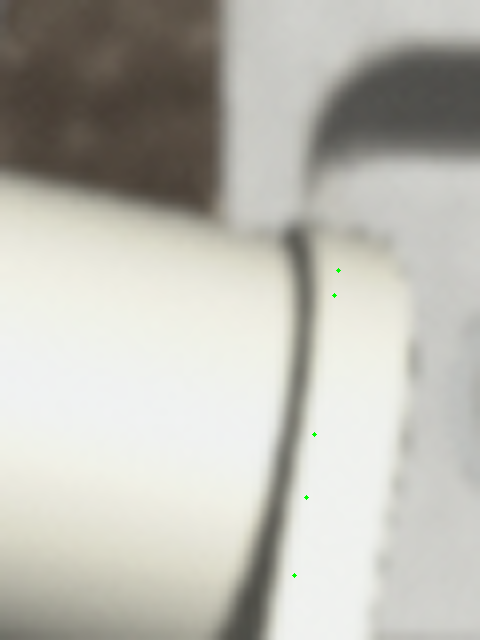

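Emit:
arm_command(
  targets=[
    [-0.01, 0.003, -0.013, 0, 0, 0],
    [-0.025, 0.007, 0, 0, 0, 0],
    [-0.025, 0.007, 0, 0, 0, 0],
    [-0.025, 0.007, 0, 0, 0, 0],
    [-0.025, 0.007, 0, 0, 0, 0],
    [-0.0094, 0.0025, 0, 0, 0, 0],
    [0, 0, 0, 0, -0.1, 0],
    [0, 0, 0, 0, -0.1, 0],
    [0, 0, 0, 0, -0.1, 0],
    [0, 0, 0, 0, -0.1, 0],
    [0, 0, 0, 0, 0, 0],
    [0, 0, 0, 0, 0, 0],
    [0, 0, 0, 0, 0, 0],
  ],
)

```text
clock: 18.18
eef_pos: [528.2, -217.2, 385.9]
tcp_rot: [-3.137, 0.397, 1.445]
contact_force: [0.2, 0.1, -0.7]
opening: 0.82
```

```bash
python3 tgt.py 522.8 -260.1 286.5
```

```text
18.1833 [ 528.2 -217.2  385.9] [-3.137  0.397  1.445] [ 0.2  0.1 -0.7] [-0.16  0.14  1.63 -0.4   1.38 -1.52] 0.8199331201784217
[ -1.4   0.6 108.4]
```

Emit:
arm_command(
  targets=[
    [-0.0014, 0.0005, 0.015, 0, 0, 0],
    [0, 0, 0.02, 0, 0, 0],
    [0, 0, 0.02, 0, 0, 0],
    [0, 0, 0.02, 0, 0, 0],
    [0, 0, 0.02, 0, 0, 0],
    [0, 0, 0.013, 0, 0, 0],
    [0, 0, 0, 0, 0, 0],
    [0, 0, 0, 0, 0, 0],
    [0, 0, 0, 0, 0, 0],
  ],
)

```text
clock: 18.93
eef_pos: [523.2, -261.2, 288.5]
tcp_rot: [-3.139, 0.399, 1.442]
contact_force: [-1.3, 0.7, 1.1]
opening: 0.822
```

```bash
python3 tgt.py 522.8 -260.1 286.5
python3 - <<'E'
from h import *
for n,a in(("side",(230,180,110,90)),):
    f=r.grab_frame(n); crop(f,*a,7,f"pics/{n}12.png",[pj(f,r.sense()['eef_pos'])[0]])
E
```

```text
18.9333 [ 523.2 -261.2  288.5] [-3.139  0.399  1.442] [-1.3  0.7  1.1] [-0.24  0.22  1.75 -0.43  1.17 -1.51] 0.8222520924588047
[ 1.7 -0.6  1.4]
```

View pics/side12.png

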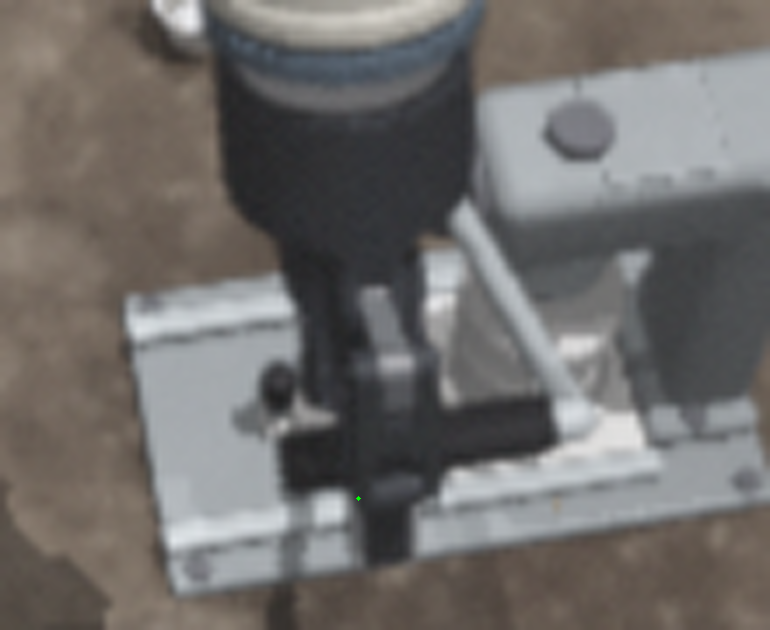

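Fingers straddle the grip near its front-middle (front finger seen at about (375,440) in the crop, bar 285–550). Close.

Emit:
arm_command(
  targets=[
    [0.001, 0, 0.0015, 0, 0, 0],
    [0, 0, 0, 0, 0, 0],
    [0, 0, 0, 0, 0, 0],
    [0, 0, 0, 0, 0, 0],
    [0, 0, 0, 0, 0, 0],
    [0, 0, 0, 0, 0, 0],
    [0, 0, 0, 0, 0, 0],
    [0, 0, 0, 0, 0, 0],
    [0, 0, 0, 0, 0, 0],
    [0, 0, 0, 0, 0, 0],
  ],
  fingers=0.0,
  squeeze=80,
)

```text
clock: 19.82
eef_pos: [523.1, -260.8, 286.1]
tcp_rot: [-3.138, 0.401, 1.443]
contact_force: [-1.8, -4.4, 4.6]
opening: 0.231
```

```bash
python3 tgt.py 522.8 -260.1 286.5; python3 -c "
from rig import r; s=r.sense(); print(s['wrist_torque'])"
```

```text
19.8167 [ 523.1 -260.8  286.1] [-3.138  0.401  1.443] [-1.8 -4.4  4.6] [-0.24  0.22  1.75 -0.44  1.16 -1.5 ] 0.23052235546565267
[ 0.5 -0.3 -0.6]
[-0.69015556  0.22568305 -0.0570596 ]
```

Emit:
arm_command(
  targets=[
    [-0.0004, 0, 0.0047, 0, 0.025, 0],
    [-0.0008, 0, 0.0093, 0, 0.05, 0],
    [-0.0008, 0, 0.0093, 0, 0.05, 0],
    [-0.0008, 0, 0.0093, 0, 0.05, 0],
    [-0.0008, 0, 0.0093, 0, 0.05, 0],
    [-0.0008, 0, 0.0093, 0, 0.05, 0],
    [-0.0004, 0, 0.0047, 0, 0.025, 0],
    [0, 0, 0, 0, 0, 0],
    [0, 0, 0, 0, 0, 0],
  ],
)

```text
clock: 20.57
eef_pos: [520.5, -280.4, 233.5]
tcp_rot: [-3.139, 0.101, 1.441]
contact_force: [-0.5, -4.8, 4.9]
opening: 0.23
```

```bash
cat > lev.py <<'E'
from h import *
s=r.sense(); p=(667.8,-114.2,-.129)
Rm=R.from_euler('xyz',s['tcp_rot']); G=s['eef_pos']-19*Rm.apply([0,0,1])
d=G[:2]-p[:2]; c,sn=np.cos(p[2]),np.sin(p[2]); a=[c*d[0]+sn*d[1],-sn*d[0]+c*d[1],G[2]-195]
print(s['clock'],'press xyz-pivot',np.round(a,1),'rad',np.hypot(a[1],a[2]).round(1),'lever',(np.deg2rad(35)-np.arctan2(a[2],-a[1])).round(3),'F',s['contact_force'].round(1),'T',s['wrist_torque'].round(2),'q',s['qpos'].round(2),s['opening'], s['tcp_rot'].round(3))
E
python3 lev.py
```

```text
20.5667 press xyz-pivot [-124.6 -181.9   57.4] rad 190.7 lever 0.305 F [-0.5 -4.8  4.9] T [-0.63  0.04  0.13] q [-0.44  0.28  1.73 -0.11  1.1  -1.83] 0.22963001062970984 [-3.139  0.101  1.441]
```

Emit:
arm_command(
  targets=[
    [-0.0004, 0, 0.0047, 0, 0.025, 0],
    [-0.0008, 0, 0.0093, 0, 0.05, 0],
    [-0.0008, 0, 0.0093, 0, 0.05, 0],
    [-0.0008, 0, 0.0093, 0, 0.05, 0],
    [-0.0008, 0, 0.0093, 0, 0.05, 0],
    [-0.0008, 0, 0.0093, 0, 0.05, 0],
    [-0.0004, 0, 0.0047, 0, 0.025, 0],
    [0, 0, 0, 0, 0, 0],
  ],
)

```text
clock: 21.23
eef_pos: [520.1, -283.6, 177.0]
tcp_rot: [-3.139, -0.201, 1.441]
contact_force: [0.7, -5.5, 4.1]
opening: 0.229
```

```bash
python3 lev.py
```

```text
21.2333 press xyz-pivot [-124.6 -190.7    0.6] rad 190.7 lever 0.608 F [ 0.7 -5.5  4.1] T [-0.58 -0.16  0.09] q [-0.6   0.41  1.7   0.2   1.14 -2.14] 0.22878262288520687 [-3.139 -0.201  1.441]
```

Emit:
arm_command(
  targets=[
    [-0.0005, 0, 0.0056, 0, 0.03, 0],
    [-0.0005, 0, 0.0056, 0, 0.03, 0],
    [-0.0005, 0, 0.0056, 0, 0.03, 0],
    [-0.0005, 0, 0.0056, 0, 0.03, 0],
    [0, 0, 0, 0, 0, 0],
    [0, 0, 0, 0, 0, 0],
  ],
)

```text
clock: 21.73
eef_pos: [520.6, -280.2, 155.5]
tcp_rot: [-3.139, -0.318, 1.441]
contact_force: [-1.3, -6.7, 4.6]
opening: 0.23
```

```bash
python3 lev.py
```

```text
21.7333 press xyz-pivot [-124.6 -189.4  -21.5] rad 190.7 lever 0.724 F [-1.3 -6.7  4.6] T [-0.89 -0.01  0.02] q [-0.65  0.47  1.68  0.3   1.17 -2.24] 0.23013166590299958 [-3.139 -0.318  1.441]
```

Emit:
arm_command(
  targets=[
    [-0.0005, 0, 0.0056, 0, 0.03, 0],
    [-0.0005, 0, 0.0056, 0, 0.03, 0],
    [0, 0, 0, 0, 0, 0],
    [0, 0, 0, 0, 0, 0],
    [0, 0, 0, 0, 0, 0],
  ],
)

```text
clock: 22.15
eef_pos: [521.0, -277.6, 145.1]
tcp_rot: [-3.139, -0.377, 1.442]
contact_force: [-1.7, -8.6, 5.1]
opening: 0.23
```

```bash
python3 lev.py
```

```text
22.15 press xyz-pivot [-124.5 -187.9  -32.2] rad 190.6 lever 0.781 F [-1.7 -8.6  5.1] T [-1.    0.2   0.06] q [-0.68  0.5   1.67  0.34  1.19 -2.28] 0.2299261576078152 [-3.139 -0.377  1.442]
```

Emit:
arm_command(
  targets=[
    [-0.0004, 0, 0.0037, 0, 0.02, 0],
    [-0.0004, 0, 0.0037, 0, 0.02, 0],
    [0, 0, 0, 0, 0, 0],
    [0, 0, 0, 0, 0, 0],
    [0, 0, 0, 0, 0, 0],
  ],
)

```text
clock: 22.57
eef_pos: [521.3, -276.4, 141.9]
tcp_rot: [-3.141, -0.416, 1.443]
contact_force: [-12.4, -10.5, 36.9]
opening: 0.227
```

```bash
python3 lev.py
```

```text
22.5667 press xyz-pivot [-124.4 -187.4  -35.7] rad 190.8 lever 0.799 F [-12.4 -10.5  36.9] T [0.15 1.63 0.75] q [-0.69  0.52  1.67  0.37  1.21 -2.31] 0.22683298957747228 [-3.141 -0.416  1.443]
```

Emit:
arm_command(
  targets=[
    [0.0004, 0, -0.0037, 0, -0.02, 0],
    [0.0004, 0, -0.0037, 0, -0.02, 0],
    [0.001, 0, -0.0074, 0, -0.04, 0],
    [0.001, 0, -0.0074, 0, -0.04, 0],
    [0.001, 0, -0.0074, 0, -0.04, 0],
    [0.001, 0, -0.0074, 0, -0.04, 0],
    [0.001, 0, -0.0074, 0, -0.04, 0],
    [0.001, 0, -0.0074, 0, -0.04, 0],
    [0.001, 0, -0.0074, 0, -0.04, 0],
    [0.001, 0, -0.0074, 0, -0.04, 0],
    [0.0005, 0, -0.0037, 0, -0.02, 0],
    [0, 0, 0, 0, 0, 0],
  ],
)

```text
clock: 23.57
eef_pos: [520.2, -283.7, 209.4]
tcp_rot: [-3.14, -0.034, 1.444]
contact_force: [-3.7, -10.1, 5.8]
opening: 0.233
```

```bash
python3 lev.py
python3 - <<'E'
from h import *
fs=r.grab_frame("side"); crop(fs,230,170,130,100,6,"pics/s13.png")
E
```

```text
23.5667 press xyz-pivot [-124.5 -187.7   33.3] rad 190.6 lever 0.435 F [ -3.7 -10.1   5.8] T [-1.64  0.5  -0.07] q [-0.52  0.33  1.72  0.03  1.11 -1.98] 0.23286443819767222 [-3.14  -0.034  1.444]
```

View pics/s13.png

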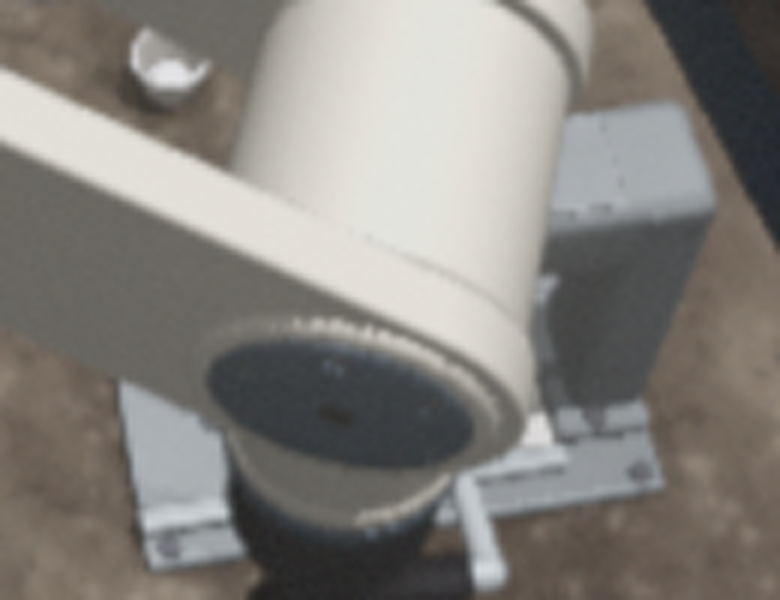

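Emit:
arm_command(
  targets=[
    [0.0005, 0, -0.0037, 0, -0.02, 0],
    [0.001, 0, -0.0074, 0, -0.04, 0],
    [0.001, 0, -0.0074, 0, -0.04, 0],
    [0.001, 0, -0.0074, 0, -0.04, 0],
    [0.001, 0, -0.0074, 0, -0.04, 0],
    [0.001, 0, -0.0074, 0, -0.04, 0],
    [0.001, 0, -0.0074, 0, -0.04, 0],
    [0.001, 0, -0.0074, 0, -0.04, 0],
    [0.001, 0, -0.0074, 0, -0.04, 0],
    [0.0005, 0, -0.0037, 0, -0.02, 0],
    [0.0005, 0, -0.0037, 0, -0.02, 0],
    [0, 0, 0, 0, 0, 0],
    [0, 0, 0, 0, 0, 0],
  ],
)

```text
clock: 24.7
eef_pos: [522.5, -265.3, 277.3]
tcp_rot: [-3.139, 0.345, 1.444]
contact_force: [-2.3, -9.1, 8.5]
opening: 0.23
```

```bash
python3 lev.py
```

```text
24.7 press xyz-pivot [-124.6 -162.1  100.1] rad 190.6 lever 0.058 F [-2.3 -9.1  8.5] T [-1.62  0.38 -0.12] q [-0.28  0.23  1.75 -0.38  1.14 -1.57] 0.22961335480754805 [-3.139  0.345  1.444]
```

Emit:
arm_command(
  targets=[
    [0.0005, 0, -0.0037, 0, -0.02, 0],
    [0.0005, 0, -0.0037, 0, -0.02, 0],
    [0.0002, 0, -0.0019, 0, -0.01, 0],
    [0, 0, 0, 0, 0, 0],
    [0, 0, 0, 0, 0, 0],
  ],
)

```text
clock: 25.12
eef_pos: [523.0, -261.1, 285.5]
tcp_rot: [-3.139, 0.395, 1.444]
contact_force: [-2.7, -8.1, 8.2]
opening: 0.234
```

```bash
python3 lev.py
```

```text
25.1167 press xyz-pivot [-124.6 -157.   108. ] rad 190.6 lever 0.008 F [-2.7 -8.1  8.2] T [-1.58  0.35 -0.08] q [-0.24  0.22  1.75 -0.43  1.16 -1.51] 0.23355906940101678 [-3.139  0.395  1.444]
```

Emit:
arm_command(
  targets=[
    [0.0002, 0, -0.0019, 0, -0.01, 0],
    [0, 0, 0, 0, 0, 0],
    [0, 0, 0, 0, 0, 0],
    [0, 0, 0, 0, 0, 0],
  ],
)

```text
clock: 25.45
eef_pos: [523.1, -260.5, 286.7]
tcp_rot: [-3.139, 0.404, 1.444]
contact_force: [-1.9, -10.5, 4.1]
opening: 0.231
```

```bash
python3 lev.py
```

```text
25.45 press xyz-pivot [-124.7 -156.2  109.2] rad 190.6 lever 0.001 F [ -1.9 -10.5   4.1] T [-1.61  0.19 -0.04] q [-0.23  0.22  1.75 -0.44  1.17 -1.5 ] 0.23117186132831805 [-3.139  0.404  1.444]
```

Emit:
arm_command(
  targets=[
    [0, 0, -0.0012, 0, 0, 0],
    [0, 0, 0, 0, 0, 0],
    [0, 0, 0, 0, 0, 0],
  ],
)

```text
clock: 25.7
eef_pos: [523.1, -260.2, 287.0]
tcp_rot: [-3.138, 0.404, 1.444]
contact_force: [0.5, -13.8, -1.0]
opening: 0.228
```

Stop reached (upward motion stalls, tool now loaded the other way). Open and back out along the tool axis.

Emit:
arm_command(
  targets=[
    [0, 0, 0, 0, 0, 0],
    [0, 0, 0, 0, 0, 0],
    [0, 0, 0, 0, 0, 0],
    [0, 0, 0, 0, 0, 0],
    [0, 0, 0, 0, 0, 0],
    [0, 0, 0, 0, 0, 0],
    [0, 0, 0, 0, 0, 0],
  ],
  fingers=0.07,
)

```text
clock: 26.28
eef_pos: [523.2, -258.7, 286.4]
tcp_rot: [-3.138, 0.4, 1.444]
contact_force: [0.2, -0.4, -0.3]
opening: 0.819
```

Emit:
arm_command(
  targets=[
    [0, 0, -0.01, 0, 0, 0],
    [0, 0, -0.02, 0, 0, 0],
    [0, 0, -0.025, 0, 0, 0],
    [0, 0, -0.025, 0, 0, 0],
    [0, 0, -0.025, 0, 0, 0],
    [0, 0, 0, 0, 0.1, 0],
    [0, 0, 0, 0, 0.1, 0],
    [0, 0, 0, 0, 0.1, 0],
    [0, 0, 0, 0, 0.1, 0],
    [0, 0, 0, 0, 0, 0],
    [0, 0, 0, 0, 0, 0],
  ],
)

```text
clock: 27.2
eef_pos: [528.3, -219.7, 383.5]
tcp_rot: [-3.138, 0.001, 1.439]
contact_force: [-0.1, 0.6, 0.3]
opening: 0.815
```

```bash
python3 tgt.py 513 -95 375
python3 - <<'E'
from h import *
fs=r.grab_frame("side"); crop(fs,190,130,170,140,4.2,"pics/s14.png")
E
```

```text
27.2 [ 528.3 -219.7  383.5] [-3.138e+00  1.000e-03  1.439e+00] [-0.1  0.6  0.3] [-0.4   0.16  1.55 -0.    1.43 -1.83] 0.8152664055916864
[121.6 -31.5   8.5]
```

View pics/s14.png

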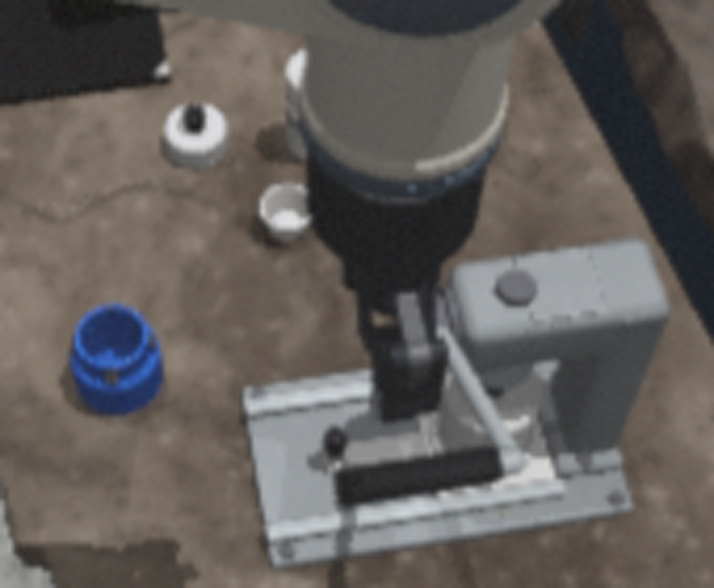

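```bash
python3 tgt.py 484 -91.4 375
```

```text
27.25 [ 528.4 -218.9  383.3] [-3.138e+00  2.000e-03  1.441e+00] [-0.2 -0.1 -0.5] [-0.39  0.16  1.55 -0.    1.43 -1.83] 0.8197560002513251
[120.7 -60.5   8.3]
```

Emit:
arm_command(
  targets=[
    [0.02, -0.01, 0, 0, 0, 0],
    [0.025, -0.0126, 0, 0, 0, 0],
    [0.025, -0.0126, 0, 0, 0, 0],
    [0.025, -0.0126, 0.004, 0, 0, 0],
    [0.0257, -0.0127, 0.004, 0, 0, 0],
    [0, 0, 0, -0.1, 0, 0],
    [0, 0, 0, -0.1, 0, 0],
    [0, 0, 0, 0, 0, 0],
    [0, 0, 0, 0, 0, 0],
  ],
  fingers=0.05,
)

```text
clock: 28.0
eef_pos: [483.1, -89.9, 375.8]
tcp_rot: [2.946, 0.001, 1.444]
contact_force: [0.1, -0.1, 0.7]
opening: 0.587
```

```bash
python3 tgt.py 554 -100.8 110;python3 tgt.py 554 -100.8 29.5
```

```text
28.0 [483.1 -89.9 375.8] [2.946e+00 1.000e-03 1.444e+00] [ 0.1 -0.1  0.7] [-0.2  -0.09  1.84  0.01  1.19 -1.64] 0.5868028373986941
[ -1.6  18.6 274.7]
28.0 [483.1 -89.9 375.8] [2.946e+00 1.000e-03 1.444e+00] [ 0.1 -0.1  0.7] [-0.2  -0.09  1.84  0.01  1.19 -1.64] 0.5868028373986941
[ -1.5   2.9 353.7]
```

Emit:
arm_command(
  targets=[
    [-0.0015, 0.0025, 0.02, 0, 0, 0],
    [0, 0, 0.03, 0, 0, 0],
    [0, 0, 0.03, 0, 0, 0],
    [0, 0, 0.03, 0, 0, 0],
    [0, 0, 0.03, 0, 0, 0],
    [0, 0, 0.03, 0, 0, 0],
    [0, 0, 0.03, 0, 0, 0],
    [0, 0, 0.03, 0, 0, 0],
    [0, 0, 0.025, 0, 0, 0],
    [0, 0, 0.02, 0, 0, 0],
    [0, 0, 0, 0, 0, 0],
    [0, 0, 0, 0, 0, 0],
    [0, 0, 0, 0, 0, 0],
  ],
)

```text
clock: 29.08
eef_pos: [540.5, -99.5, 106.8]
tcp_rot: [2.945, 0.0, 1.443]
contact_force: [-0.7, -0.1, 0.3]
opening: 0.583
```

```bash
python3 tgt.py 554 -100.8 29.5
python3 - <<'E'
from h import *
fs=r.grab_frame("side"); crop(fs,230,180,110,90,7,"pics/s15.png",[pj(fs,r.sense()['eef_pos'])[0]])
E
```

```text
29.0833 [540.5 -99.5 106.8] [2.945 0.    1.443] [-0.7 -0.1  0.3] [-0.19  0.31  2.04  0.02  0.59 -1.65] 0.5834965370024834
[ 0.5 -1.8 78.4]
```

View pics/s15.png

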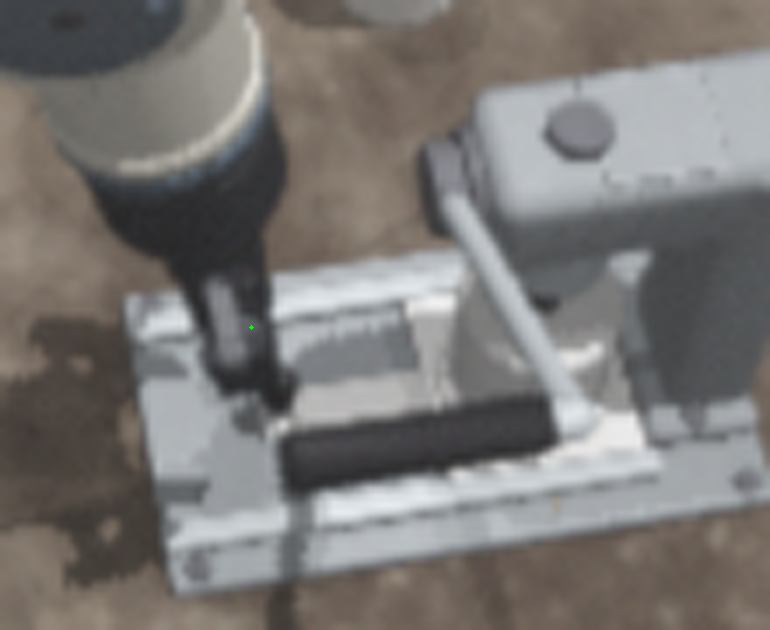

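Canister sits under the ram, lever up. Descend to the knob and grip.

Emit:
arm_command(
  targets=[
    [0.0005, -0.0015, 0.02, 0, 0, 0],
    [0, 0, 0.02, 0, 0, 0],
    [0, 0, 0.02, 0, 0, 0],
    [0, 0, 0.01, 0, 0, 0],
    [0, 0, 0.0075, 0, 0, 0],
    [0, 0, 0, 0, 0, 0],
    [0, 0, 0, 0, 0, 0],
  ],
)

```text
clock: 29.72
eef_pos: [553.6, -100.9, 30.5]
tcp_rot: [2.945, -0.0, 1.442]
contact_force: [0.1, -0.2, -0.2]
opening: 0.586
```

Emit:
arm_command(
  targets=[
    [0, 0, 0, 0, 0, 0],
    [0, 0, 0, 0, 0, 0],
    [0, 0, 0, 0, 0, 0],
    [0, 0, 0, 0, 0, 0],
    [0, 0, 0, 0, 0, 0],
    [0, 0, 0, 0, 0, 0],
    [0, 0, 0, 0, 0, 0],
  ],
  fingers=0.0,
  squeeze=30,
)

```text
clock: 30.3
eef_pos: [553.8, -100.3, 30.9]
tcp_rot: [2.944, -0.001, 1.442]
contact_force: [-0.7, 6.6, 6.8]
opening: 0.196
```

Emit:
arm_command(
  targets=[
    [0.0005, -0.002, -0.0004, 0, 0, 0],
    [0, -0.004, -0.0008, 0, 0, 0],
    [0, -0.0069, -0.0014, 0, 0, 0],
    [0, -0.0069, -0.0014, 0, 0, 0],
    [0, -0.0069, -0.0014, 0, 0, 0],
    [0, -0.0069, -0.0014, 0, 0, 0],
    [0, -0.0069, -0.0014, 0, 0, 0],
    [0, -0.0069, -0.0014, 0, 0, 0],
    [0, -0.0069, -0.0014, 0, 0, 0],
    [0, -0.0069, -0.0014, 0, 0, 0],
    [0, -0.0069, -0.0014, 0, 0, 0],
    [0, -0.0069, -0.0014, 0, 0, 0],
    [0, -0.0069, -0.0014, 0, 0, 0],
    [0, -0.0069, -0.0014, 0, 0, 0],
    [0, -0.0069, -0.0014, 0, 0, 0],
    [0, -0.0069, -0.0014, 0, 0, 0],
    [0, -0.004, -0.0008, 0, 0, 0],
    [0, -0.002, -0.0004, 0, 0, 0],
    [0, 0, 0, 0, 0, 0],
  ],
)

```text
clock: 31.88
eef_pos: [442.9, -86.1, 30.7]
tcp_rot: [2.944, -0.0, 1.442]
contact_force: [0.0, 1.9, 12.0]
opening: 0.194
```

Emit:
arm_command(
  targets=[
    [0, -0.003, -0.0006, 0, 0, 0],
    [0, -0.003, -0.0006, 0, 0, 0],
    [0, -0.003, -0.0006, 0, 0, 0],
    [0, -0.002, -0.0004, 0, 0, 0],
    [0, 0, 0, 0, 0, 0],
  ],
)

```text
clock: 32.3
eef_pos: [432.0, -84.7, 30.7]
tcp_rot: [2.944, -0.0, 1.442]
contact_force: [-1.0, 1.6, 11.7]
opening: 0.195
```

Emit:
arm_command(
  targets=[
    [0, -0.0015, -0.0003, 0, 0, 0],
    [0, -0.0015, -0.0003, 0, 0, 0],
    [0, -0.0015, -0.0003, 0, 0, 0],
    [0, 0, 0, 0, 0, 0],
    [0, 0, 0, 0, 0, 0],
  ],
)

```text
clock: 32.72
eef_pos: [429.8, -84.4, 30.9]
tcp_rot: [2.941, 0.0, 1.442]
contact_force: [10.0, 2.6, -4.2]
opening: 0.195
```

At the outer stop (10 N against it). Relieve, release, rise.

Emit:
arm_command(
  targets=[
    [0, 0.002, 0.0004, 0, 0, 0],
    [0, 0, 0, 0, 0, 0],
    [0, 0, 0, 0, 0, 0],
  ],
)

```text
clock: 32.97
eef_pos: [430.2, -84.5, 30.8]
tcp_rot: [2.943, -0.0, 1.442]
contact_force: [3.0, 2.3, 8.0]
opening: 0.192
```

Emit:
arm_command(
  targets=[
    [0, 0, 0, 0, 0, 0],
    [0, 0, 0, 0, 0, 0],
    [0, 0, 0, 0, 0, 0],
    [0, 0, 0, 0, 0, 0],
    [0, 0, 0, 0, 0, 0],
    [0, 0, 0, 0, 0, 0],
  ],
  fingers=0.05,
)

```text
clock: 33.47
eef_pos: [429.5, -84.3, 30.1]
tcp_rot: [2.946, -0.0, 1.442]
contact_force: [0.1, 0.7, 0.2]
opening: 0.583
```

Emit:
arm_command(
  targets=[
    [0, 0, -0.01, 0, 0, 0],
    [0, 0, -0.02, 0, 0, 0],
    [0, 0, -0.03, 0, 0, 0],
    [0, 0, -0.03, 0, 0, 0],
    [0, 0, -0.03, 0, 0, 0],
    [0, 0, -0.03, 0, 0, 0],
    [0, 0, -0.02, 0, 0, 0],
    [0, 0, 0, 0, 0, 0],
    [0, 0, 0, 0, 0, 0],
  ],
)

```text
clock: 34.22
eef_pos: [397.4, -80.2, 197.9]
tcp_rot: [2.942, 0.0, 1.442]
contact_force: [-0.2, -0.0, -1.1]
opening: 0.586
```

```bash
python3 tgt.py
python3 - <<'E'
from circ import *
fs=r.grab_frame("side"); ft=r.grab_frame("top")
for z in (91,101): print(z,fit(fs,544,-97.5,z,36.5,1,6),fit(ft,544,-97,z,36.5,0,6))
c=(544.3,-97.6)
m=lambda f:[pj(f,(c[0]+36.5*np.cos(b),c[1]+36.5*np.sin(b),z))[0] for z in (91,) for b in np.arange(0,6.28,.2)]
crop(fs,200,185,160,90,5,"pics/s16.png",m(fs)); crop(ft,150,90,220,160,3.6,"pics/t16.png",m(ft))
E
```

```text
34.2167 [397.4 -80.2 197.9] [2.942 0.    1.442] [-0.2 -0.  -1.1] [-0.22 -0.07  2.24  0.03  0.77 -1.68] 0.5861635259551297
91 (array([544.4, -98.2]), np.float64(42.2)) (array([543.8, -96. ]), np.float64(24.4))
101 (array([ 542.8, -102.9]), np.float64(41.2)) (array([543.5, -95. ]), np.float64(24.1))
```

View pics/s16.png

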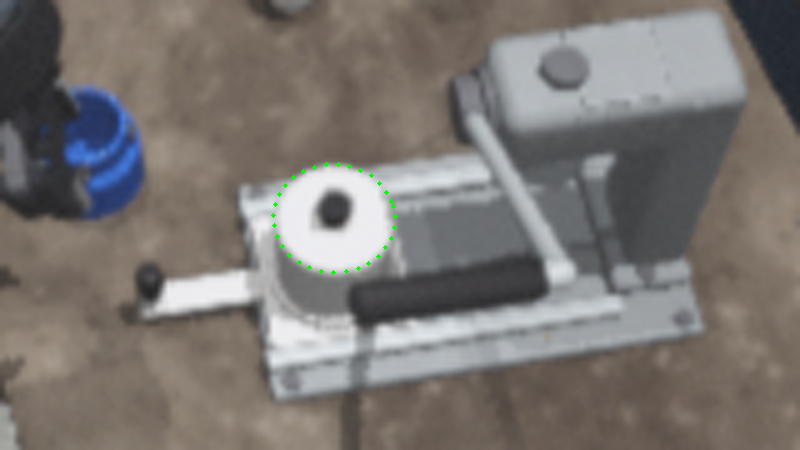

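View pics/t16.png

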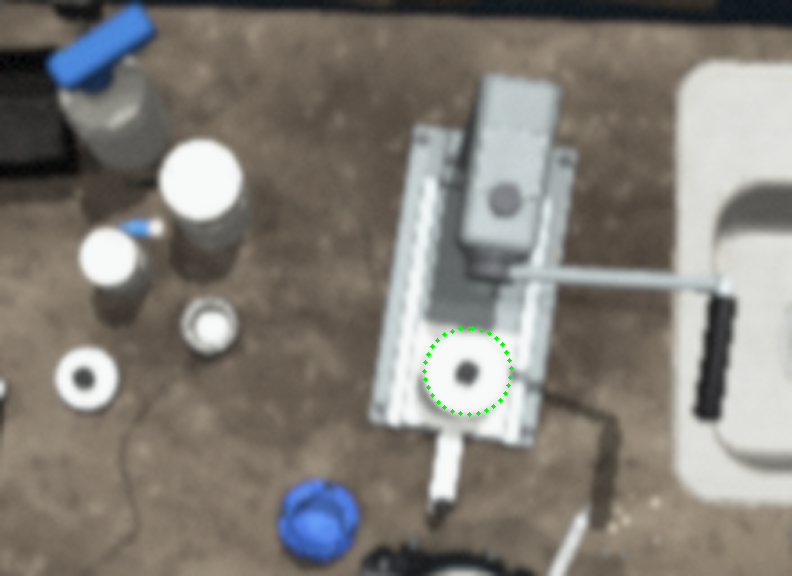

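```bash
python3 - <<'E'
from rig import r
r.sign_off(); s=r.sense(); print(s['clock'],s['contact_force'])
E
```

```text
the job is handed in; nothing more can be done
the job is handed in; nothing more can be done
```

The lid is clipped home on the canister, the tray is back at its outer stop, the lever is up at its stop, and I handed the job in at about 34 s. There was no verdict from the system.

- **Lid:** I gripped the larger lid by its knob and laid it on the clips. I then slid the tray in until it stopped.
- **Pressing:** I pulled the lever down until it hardened at about 0.80 rad with 37 N, then let it up in the grip at about 0.5 rad/s before releasing it at the stop.
- **Tray:** I drew it out until it pushed back with about 10 N.

**Last checks:**
- The lid's top rim matches a height of 91 mm in the side camera, against 101 mm before pressing. It is level and sits at the same spot over the nest.
- The lever grip is at its rest position in the pictures and the tray knob is within about 1 pixel of where it started.
- The smaller lid, both jars and the blue canister show no sign of having been moved. I checked this by eye only and did not measure them.
- The gripper is clear, with no contact force beyond sensor noise.

**Disagreement:** the two cameras differed by 1–3 mm on the canister's y position. Small side forces while placing the lid and holding the tray knob favoured the side camera, which put it about 2 mm further towards −y. The lid still went on without catching.

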